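Unlatch the travel rack and set out the serving boards

TASK

Open up the stall: with the dowel from the utensil tray, held by its handle, push the spring catch back through the small hole in the rack's housing so that the keeper bar springs open. Then take every serving board out of the rack and lean it, handle up and side by side, against the wall of the display ledge with its foot against the foot rail. The dowel must end lying in its tray; do not touch the catch with the gripper and leave the jar, tin and pot where they are.

Things in the scene. Friction and masses are not known exactly. Their poses are not given: they have to be found in the camera images.
- hole (a point): centre of the outer mouth of the hole in the dark steel housing on top of the rack's latch post (the end post that carries the brass catch), 150 mm above the counter. Axes are the rack's: the hole runs along +y into the rack, +z up. The hole is 26 mm square and goes through the 24 mm thick housing (60 mm wide, from 117 mm to 175 mm above the counter, so 25 mm of housing above the hole's axis). The catch's push plate waits 27 mm behind the mouth.
- catch (a joint): travel of the brass spring catch, in m: 0 at rest, up to 0.020 pushed along +y of the rack (away from the hole). Its nose hooks over the keeper bar's loop and lets it go at 0.011 or more; the spring pushes back with 3 N at rest to 9 N at full travel. It springs back when let go.
- bar (a joint): angle of the keeper bar over the boards, in rad: 0 down and latched, 1.75 fully open (about 100 degrees, standing up over the hinge post). Once the catch lets it go a spring swings it open by itself in a second or two, and it stays there. It is 310 mm long, 46 mm wide; its underside is 179 mm above the counter when down.
- rack: travel rack, fixed: a plywood base 130 x 360 x 12 mm with three slots in a row along its y, 70 mm apart (at y = -70, 0 and 70 mm), each 17 mm wide and 34 mm deep with closed ends, in which boards stand. Latch post and housing at its -y end (outer face at y = -185 mm), hinge post 202 mm tall at its +y end (inner face at y = 147 mm). Origin: centre of the base's underside; z up.
- ledge: display ledge of dark wood, fixed, 360 mm long along its y: a floor 6 mm thick, at its +x side an upright wall 105 mm high above the counter and 18 mm thick, at its -x side a foot rail 18 mm high and 11 mm thick. Origin: on the counter, below the wall's face, half-way along; +x points into the wall, and the rail's inner face is at x = -45 mm. A board with its foot against the rail and its back on the wall's top edge leans about 18 degrees from upright.
- tray: shallow aluminium utensil tray, fixed: 120 mm (x) by 270 mm (y), walls 14 mm high and 3 mm thick, floor 3 mm thick. Origin: centre of its underside.
- handle (a point): centre of the dowel's square wooden handle, 90 mm long (x), 24 mm wide (y), 30 mm high (z), total mass about 110 g. +x points along the dowel to its tip. It starts lying in the tray.
- tip (a point): end of the round wooden dowel, 14 mm in diameter, 100 mm long, that sticks out of the handle's middle along +x; the tip is 145 mm from the handle's centre.
- jar: jar with steel cap, a bystander, 66 mm in diameter, 110 mm tall; origin at its underside
- tin: tin can, a bystander, 60 mm in diameter, 75 mm tall; origin at its underside
- pot: open steel pot, a bystander, 120 mm in diameter, 90 mm tall; origin at its underside
- board1_centre (a point): centre, half-way up, of a flat serving board of wood with a narrower handle at its top, standing upright: 160 mm tall, 90 mm wide, 14 mm thick, 130 g, blade 105 mm tall, then a handle 34 mm wide and 55 mm tall. Axes: x along its width, y through its thickness, z up to the handle; the handle's middle is 52 mm above this point. It starts in a rack slot. May be absent.
- board1_foot (a point): middle of the underside of board1, 80 mm below its centre. May be absent.
- board2_centre (a point): centre, half-way up, of a flat serving board of wood with a narrower handle at its top, standing upright: 160 mm tall, 90 mm wide, 14 mm thick, 130 g, blade 105 mm tall, then a handle 34 mm wide and 55 mm tall. Axes: x along its width, y through its thickness, z up to the handle; the handle's middle is 52 mm above this point. It starts in a rack slot. May be absent.
- board2_foot (a point): middle of the underside of board2, 80 mm below its centre. May be absent.
- board3_centre (a point): centre, half-way up, of a flat serving board of wood with a narrower handle at its top, standing upright: 160 mm tall, 90 mm wide, 14 mm thick, 130 g, blade 105 mm tall, then a handle 34 mm wide and 55 mm tall. Axes: x along its width, y through its thickness, z up to the handle; the handle's middle is 52 mm above this point. It starts in a rack slot. May be absent.
- board3_foot (a point): middle of the underside of board3, 80 mm below its centre. May be absent.
There are look-alikes about, which are no part of the job. Of the things shaped like the part that bears handle, the wooden one is meant.

How it is judged:
By the outcome, as a careful person would: the job done as asked, in the order asked, and still so for the second after the job is handed in, with the robot touching nothing.
Of board1, board2, board3 only 2 to 3 are there at a start; the rules pass over those that are not, and their reading is None.
At some moment in a run one of dowel may be knocked a few centimetres aside while the robot is not near it.
It also fails if it takes over 210 s, if anything falls off the work surface, if the arm or the gripper's body presses on something with over 40 N, if the wrist force passes 120 N, or if a joint passes its speed limit or range.

ROBOT

A 6-joint arm with a two-finger parallel gripper is mounted at the origin on the work surface. World frame = base frame: x ahead of the robot, y to its left, z up, the work surface at z = 0. Lengths are in m, angles in rad, forces in N, time in s.
With the tool pointing down it reaches from about 0.275 to 0.825 m from the base axis. Payload 4.9 kg.
Tool frame: the origin (TCP) lies at the very end of the fingers, on their centre line; the grasp point (between the pads) lies r.grip_depth behind it (r.grip_depth is the distance from the TCP to the grasp point, in m); z points along the fingers, y is the line along which they close (so a half turn about z gives the same grasp; the last joint's range is limited). The gripper opens to 85 mm and grips with 20 to 120 N. Pads are 22 mm wide; open, the fingers measure 114 mm over their backs; the gripper's body (76 mm by 85 mm) begins 54 mm behind the grasp point. The pads swing forward as they close: fully open they stand 13 mm farther back than shut.
Start: joints at [1.111, 0.326, -0.193, 1.052, 0, 1.437], TCP at [0.176, 0.521, 0.231] pointing down, gripper open.
Joint ranges: [-2.65, 2.65], [-0.97, 1.79], [-1.3, 1.35], [-1.93, 2.1], [-1.47, 1.37], [-3.14, 3.14]. Speed limits (rad/s): [2.57, 2.57, 3.14, 3.14, 3.14, 3.14].

INTERFACE

Orientations are given as a 3x3 rotation matrix whose columns are the frame's x, y, z axes.
In Python, from cell import r gives the robot as it stands.
- The arm moves only by the tool move_arm, never from a script. Its argument "moves" is a list of rows, each a list of 7 numbers: the opening in per cent of the stroke, from 0 (shut) to 100 (fully open), then the shift along the tool's x, y, z in mm, then the turn, a rotation vector about the tool's x, y, z in rad. A call has 1 to 12 rows; each row shifts and turns the commanded pose from where the row before left it, along the tool's axes as they then stand; what a row does not reach is not made up. A row lasts 1/12 s, in which the tool goes at most 41.7 mm and 7.16 degrees, less where a joint would pass 70% of its speed; a pose out of reach is approached as far as the arm can. A call with a gripper value outside its range is refused whole. The fingers move at their own pace and stop on an object; the grip force is fixed at half the most. Time passes only in rows, so rows that do not move let the fingers close. It gives the time, the measured TCP pose, the force, the opening and the grip force at its end, in the units of the state.
- r.read_state(): the state, without advancing time (a new reading comes with each control period).
- r.get_image(name): name is "scene" or "top" or "wrist"; returns the picture (384x512x3 uint8, red, green, blue); there is no depth.
- r.camera_info(name): a dict with "fx", "fy", "cx", "cy" (pixels), "R" (3x3) and "t" (3): a world point X has camera coordinates R X + t; the wrist camera has in their place "hand_eye" (4x4, takes a point from camera to tool coordinates, whose origin is the TCP and whose axes are the flange's). Camera axes: x right, y down, z forward; pixel columns grow to the right and rows downward; lengths in m; the calibration is good to about 2 mm. The wrist camera is an equidistant fisheye: a pixel r from the principal point sees the ray r / f radians off the axis. A picture is of the moment at which its call begins: read the wrist's pose just before it. camera_info takes no time and is no camera call.
- r.close_job(): hands the job in; it is judged then, once.
Trained networks look in the newest picture that a camera, given by its name, has taken for a name from the list of things; names that differ only in an ending like _2 or _b are one class to them, and where a whole thing is asked for, a point or a joint stands for the part that bears it (a point fixed in the world has none). Each returns a list of dicts, best first, with "score" (0 to 1); they miss things now and then, are a little off and sometimes report something else, mostly with a low value. They report only what shows in the picture. A call takes as long as a camera call. They do not tell look-alikes from the thing itself.
- r.boxes_of(camera, thing): "position" ([x, y, z] in m, in the coordinates of the camera as it stood for that picture, good to about 4 mm: the middle of the surface that is visible of it).
- r.place_of(camera, thing): "position" ([x, y, z] in m, in the coordinates of the camera as it stood for that picture, good to about 4 mm: a listed point, or the origin of a listed thing).
The state is a dict: "t": time; "qpos": joint angles; "qd": joint speeds; "effort": joint torques, N m; "ee_pos": TCP position; "tool_rot": TCP orientation; "wrist_force": force on the tool from outside, world axes, zero at the start; "ft_torque": the same for the moment, N m; "opening": finger opening in m; "grasp_force": force on a finger pad.
Only numpy, scipy, OpenCV 4.12 (cv2) and the standard library are available. Lean on these libraries where they do the work, as an engineer would, in place of code of your own. Each camera call takes 0.05 s, during which the arm holds its last target. There are 200 camera calls.

## Working session

There is one attempt and no reset: what is moved stays moved. The work goes in short steps, Python scripts to look and compute and a tool call to move; the robot and the scene stay as the last step left them, time stands still between calls to the robot, and variables do not carry over. Pictures are saved under pics/ and viewed, at most 14 in all, crops included, and the job is handed in when it is done.

Besides the shell and the picture viewer there is one more tool, called after "Request:" as name(argument=value, ...), one argument or row to a line, values as JSON. move_arm: Moves the arm, as the interface text tells. Its arguments: {"type":"object","properties":{"moves":{"type":"array"}},"required":["moves"]}

```bash
ls; mkdir -p pics
cat > h.py <<'E'
from cell import r
import numpy as np, cv2
from scipy.spatial.transform import Rotation as Ro
np.set_printoptions(precision=4,suppress=True)
def snap(cam,fn=None):
    im=r.get_image(cam)
    if fn: cv2.imwrite('pics/'+fn,im[:,:,::-1])
    return im
def toworld(cam,p,s=None):
    c=r.camera_info(cam); p=np.array(p)
    if cam=='wrist':
        s=s or r.read_state(); H=np.array(c['hand_eye']); q=H[:3,:3]@p+H[:3,3]
        return np.array(s['tool_rot'])@q+np.array(s['ee_pos'])
    return np.array(c['R']).T@(p-np.array(c['t']))
def pix(cam,p):
    c=r.camera_info(cam)
    return np.array([c['fx']*p[0]/p[2]+c['cx'],c['fy']*p[1]/p[2]+c['cy']])
def find(cam,names,f='place_of'):
    for n in names:
        for d in getattr(r,f)(cam,n)[:4]:
            print(cam,n,round(d['score'],2),toworld(cam,d['position']), pix(cam,d['position']).round() if cam!='wrist' else '', [k for k in d if k not in('score','position')])
E
python3 - <<'E'
from h import *
for c in ('scene','top'):
    snap(c,c+'0.png')
    find(c,['hole','rack','ledge','tray','handle','tip','board1_centre','board1_foot','jar','tin','pot'])
print(r.grip_depth, r.read_state())
print(r.camera_info('wrist'))
E
```

```text
pics
scene hole 0.67 [0.5033 0.1066 0.1503] [275. 158.] []
scene rack 0.75 [0.5167 0.2915 0.0043] [319. 174.] []
scene ledge 0.96 [ 0.6079 -0.1692  0.0044] [211. 229.] []
scene tray 0.8 [ 0.4451 -0.1407 -0.0012] [206. 193.] []
scene handle 0.89 [ 0.853  -0.2066  0.0203] [222. 294.] []
scene handle 0.66 [ 0.4364 -0.1764  0.0142] [195. 191.] []
scene tip 0.97 [ 0.7605 -0.0948  0.024 ] [246. 256.] []
scene tip 0.82 [ 0.4401 -0.0353  0.0142] [232. 182.] []
scene tip 0.5 [0.1924 0.3156 0.0188] [290. 118.] []
scene board1_centre 0.81 [0.5155 0.2238 0.0912] [305. 163.] []
scene board1_foot 0.51 [0.5102 0.2231 0.0154] [302. 176.] []
scene jar 0.78 [ 0.7158  0.072  -0.0018] [288. 233.] []
scene tin 0.71 [ 0.6665  0.2562 -0.0001] [329. 207.] []
scene pot 0.66 [0.5202 0.2912 0.0043] [319. 175.] []
scene pot 0.58 [ 0.3629 -0.4353 -0.0008] [122. 199.] []
top hole 0.63 [0.5021 0.1115 0.1528] [217. 208.] []
top rack 0.96 [0.5228 0.2939 0.0032] [170. 211.] []
top rack 0.4 [ 0.4351 -0.1761  0.0222] [299. 231.] []
top rack 0.28 [ 0.6114 -0.1684  0.0016] [294. 185.] []
top ledge 0.64 [ 0.6115 -0.1655  
[... 1055 characters left out ...]
    ]), 'effort': array([  0.0007, -44.3335,  26.2756,   0.0013,  -0.0001,  -0.    ]), 'ee_pos': array([0.176 , 0.5211, 0.2313]), 'tool_rot': array([[-0.9474,  0.3201, -0.    ],
       [ 0.3201,  0.9474,  0.    ],
       [ 0.    ,  0.    , -1.    ]]), 'wrist_force': array([-0.3467, -0.3305, -0.3467]), 'ft_torque': array([-0.0129, -0.0564, -0.0521]), 'grasp_force': 0.0, 'opening': 0.08543276883845216}
{'fx': 297.3186396354542, 'fy': 297.3186396354542, 'cx': 252.86219446283235, 'cy': 190.14622183866135, 'hand_eye': array([[-0.0002, -0.9498, -0.313 ,  0.0801],
       [ 1.    , -0.0004,  0.0007,  0.    ],
       [-0.0008, -0.313 ,  0.9498, -0.1418],
       [ 0.    ,  0.    ,  0.    ,  1.    ]])}
```

View pics/scene0.png

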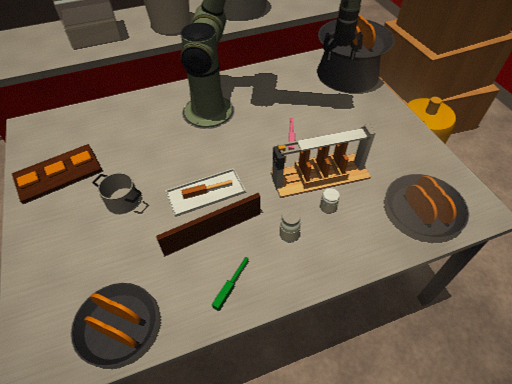

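View pics/top0.png

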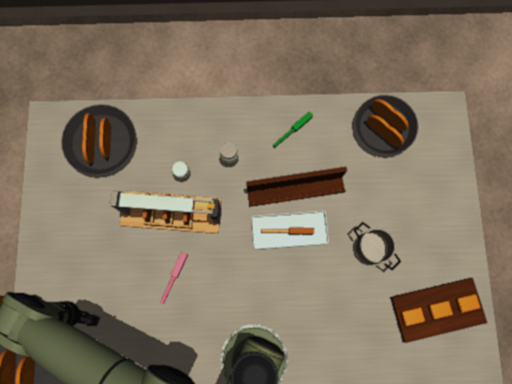

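Scene picture: the wooden dowel lies in its tray at (195,190) in scene and (300,231) in top. The green dowel at (230,285) and the pink one at (292,130) are look-alikes. The rack is at (320,165) with three boards, its latch end towards −y at (278,160), and the ledge is at (210,222).

```bash
cat >> h.py <<'E'
def down(yaw):  # tool pointing down, tool x at world yaw
    return np.array([[np.cos(yaw),np.sin(yaw),0],[np.sin(yaw),-np.cos(yaw),0],[0,0,-1]])
def plan(segs,p0=None,R0=None):
    """segs: (pos,R,opening,n rows); prints rows"""
    s=r.read_state(); p=np.array(s['ee_pos'] if p0 is None else p0); R=np.array(s['tool_rot'] if R0 is None else R0)
    rows=[]
    for P,RT,o,n in segs:
        P=np.array(P); n=n or int(max(np.ceil(np.linalg.norm(P-p)/.040), np.ceil(Ro.from_matrix(R.T@RT).magnitude()/.12),1))
        for k in range(n):
            f=n-k
            v=np.round(R.T@((P-p)/f)*1e3,1); w=np.round(Ro.from_matrix(R.T@RT).as_rotvec()/f,3)
            rows.append([o]+[float(x)+0 for x in v]+[float(x)+0 for x in w]); p=p+R@(v/1e3); R=R@Ro.from_rotvec(w).as_matrix()
    for i in range(0,len(rows),12): print(str(rows[i:i+12]).replace(' ',''))
    return p,R
E
python3 - <<'E'
from h import *
plan([((.436,-.16,.21),down(1.54),50,21)])
E
```

```text
[[50,-22.1,-26.8,1.0,0.0,0.0,0.061],[50,-23.7,-25.4,1.0,0.0,0.0,0.061],[50,-25.2,-23.9,1.0,0.0,0.0,0.061],[50,-26.6,-22.3,1.0,0.0,0.0,0.061],[50,-27.9,-20.6,1.0,0.0,0.0,0.061],[50,-29.1,-18.9,1.0,0.0,0.0,0.061],[50,-30.2,-17.1,1.0,0.0,0.0,0.061],[50,-31.2,-15.2,1.0,0.0,0.0,0.061],[50,-32.1,-13.3,1.0,0.0,0.0,0.061],[50,-32.8,-11.3,1.0,0.0,0.0,0.061],[50,-33.5,-9.3,1.0,0.0,0.0,0.061],[50,-34.0,-7.2,1.0,0.0,0.0,0.06]]
[[50,-34.3,-5.2,1.0,0.0,0.0,0.061],[50,-34.6,-3.0,1.0,0.0,0.0,0.06],[50,-34.7,-1.0,1.0,0.0,0.0,0.061],[50,-34.7,1.2,1.0,0.0,0.0,0.06],[50,-34.6,3.2,1.1,0.0,0.0,0.061],[50,-34.3,5.3,1.0,0.0,0.0,0.06],[50,-33.9,7.4,1.1,0.0,0.0,0.061],[50,-33.4,9.4,1.0,0.0,0.0,0.06],[50,-32.7,11.4,1.1,0.0,0.0,0.061]]
```

Request:
move_arm(
  moves=[
    [50,-22,-27,1,0,0,0.061],
    [50,-24,-25,1,0,0,0.061],
    [50,-25,-24,1,0,0,0.061],
    [50,-27,-22,1,0,0,0.061],
    [50,-28,-21,1,0,0,0.061],
    [50,-29,-19,1,0,0,0.061],
    [50,-30,-17,1,0,0,0.061],
    [50,-31,-15,1,0,0,0.061],
    [50,-32,-13,1,0,0,0.061],
    [50,-33,-11,1,0,0,0.061],
    [50,-33,-9,1,0,0,0.061],
    [50,-34,-7,1,0,0,0.06],
  ],
)

```text
t: 2.2
ee_pos: [0.3256, 0.1315, 0.2196]
tool_rot: [[-0.489, 0.872, 0.001], [0.872, 0.489, 0.0], [-0.0, 0.001, -1.0]]
wrist_force: [-0.2, -0.3, -0.3]
opening: 0.0425
grasp_force: 0.0
```

Request:
move_arm(
  moves=[
    [50,-34,-5,1,0,0,0.061],
    [50,-35,-3,1,0,0,0.06],
    [50,-35,-1,1,0,0,0.061],
    [50,-35,1,1,0,0,0.06],
    [50,-35,3,1,0,0,0.061],
    [50,-34,5,1,0,0,0.06],
    [50,-34,7,1,0,0,0.061],
    [50,-33,9,1,0,0,0.06],
    [50,-33,11,1,0,0,0.061],
    [50,0,0,0,0,0,0],
    [50,0,0,0,0,0,0],
  ],
)

```text
t: 3.12
ee_pos: [0.4356, -0.1611, 0.21]
tool_rot: [[0.034, 0.999, -0.0], [0.999, -0.034, 0.0], [0.0, -0.0, -1.0]]
wrist_force: [0.2, 1.1, -0.6]
opening: 0.0429
grasp_force: 0.0
```

Run:
```python
from h import *
s=r.read_state(); print(s['ee_pos'],s['tool_rot'],s['opening'])
snap('wrist','w1.png'); find('wrist',['handle','tip','tray','ledge'])
find('wrist',['handle'],'boxes_of')
```

```text
[ 0.4356 -0.1611  0.21  ] [[ 0.0335  0.9994 -0.0002]
 [ 0.9994 -0.0335  0.0003]
 [ 0.0003 -0.0002 -1.    ]] 0.04289065464989336
wrist handle 0.74 [ 0.4357 -0.1761  0.0137]  []
wrist tip 0.87 [ 0.4387 -0.0353  0.0179]  []
wrist tip 0.63 [ 0.7634 -0.0882  0.0162]  []
wrist tray 0.7 [ 0.444  -0.1386  0.0019]  []
wrist tray 0.59 [ 0.3734 -0.4337  0.0014]  []
wrist ledge 0.7 [ 0.4393 -0.0355  0.0228]  []
wrist ledge 0.6 [ 0.6083 -0.1656  0.0018]  []
wrist handle 0.77 [ 0.814  -0.159   0.0205]  []
wrist handle 0.6 [ 0.4382 -0.1449  0.0297]  []
```

View pics/w1.png

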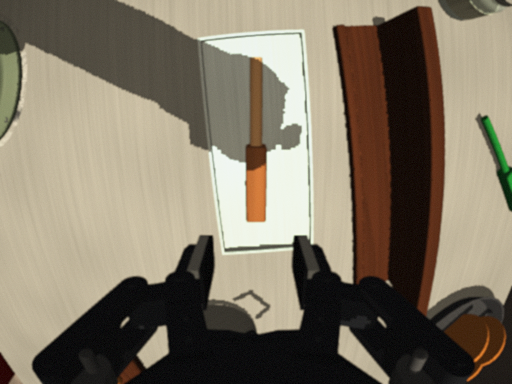

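Wrist picture: the dowel lies along column 256, handle in rows 145–222, tip at row 60. That agrees with the networks, so I'm going down to grip it.

Request:
move_arm(
  moves=[
    [50,-8,1,20,0,0,0.005],
    [50,-8,0,35,0,0,0],
    [50,0,0,40,0,0,0],
    [50,0,0,40,0,0,0],
    [50,0,0,30,0,0,0],
    [50,0,0,20,0,0,0],
    [50,0,0,10,0,0,0],
    [50,0,0,8,0,0,0],
    [50,0,0,0,0,0,0],
    [0,0,0,0,0,0,0],
    [0,0,0,0,0,0,0],
    [0,0,0,0,0,0,0],
  ],
)

```text
t: 4.42
ee_pos: [0.4367, -0.1761, 0.0084]
tool_rot: [[0.036, 0.999, 0.002], [0.999, -0.036, -0.001], [-0.001, 0.002, -1.0]]
wrist_force: [-0.9, 0.1, -1.1]
opening: 0.0229
grasp_force: 58.9
```

Request:
move_arm(
  moves=[
    [0,0,0,0,0,0,0],
    [0,0,0,0,0,0,0],
    [0,0,0,0,0,0,0],
    [0,0,0,0,0,0,0],
  ],
)

```text
t: 4.75
ee_pos: [0.4367, -0.1761, 0.0083]
tool_rot: [[0.036, 0.999, 0.002], [0.999, -0.036, -0.001], [-0.001, 0.002, -1.0]]
wrist_force: [0.0, 0.8, 7.0]
opening: 0.0228
grasp_force: 59.9
```

Run:
```python
from h import *
s=r.read_state(); R=s['tool_rot']
p,R=plan([((.437,-.176,.06),R,0,2),((.45,-.15,.25),down(1.5),0,5),((.575,.19,.34),down(1.48),0,11)])
```

```text
[[0,0.0,0.2,-25.8,0.0,0.0,0.0],[0,0.1,0.2,-25.9,0.0,0.0,0.0],[0,5.3,2.5,-38.0,0.0,0.0,0.007],[0,5.3,2.5,-38.0,0.0,0.0,0.007],[0,5.3,2.4,-38.0,0.001,0.0,0.007],[0,5.3,2.3,-38.0,0.0,0.0,0.007],[0,5.3,2.3,-38.0,0.001,0.001,0.007],[0,31.6,9.1,-8.2,0.0,0.0,0.002],[0,31.7,9.1,-8.2,0.0,0.0,0.002],[0,31.7,9.0,-8.2,0.0,0.0,0.002],[0,31.7,9.0,-8.2,0.0,0.0,0.002],[0,31.7,8.9,-8.2,0.0,0.0,0.002]]
[[0,31.7,8.8,-8.1,0.0,0.0,0.002],[0,31.7,8.8,-8.2,0.0,0.0,0.002],[0,31.8,8.7,-8.1,0.0,0.0,0.001],[0,31.8,8.7,-8.2,0.0,0.0,0.002],[0,31.8,8.6,-8.1,0.0,0.0,0.001],[0,31.7,8.5,-8.2,0.0,0.0,0.002]]
```

Request:
move_arm(
  moves=[
    [0,0,0,-26,0,0,0],
    [0,0,0,-26,0,0,0],
    [0,5,2,-38,0,0,0.007],
    [0,5,2,-38,0,0,0.007],
    [0,5,2,-38,0,0,0.007],
    [0,5,2,-38,0,0,0.007],
    [0,5,2,-38,0,0,0.007],
    [0,32,9,-8,0,0,0.002],
    [0,32,9,-8,0,0,0.002],
    [0,32,9,-8,0,0,0.002],
    [0,32,9,-8,0,0,0.002],
    [0,32,9,-8,0,0,0.002],
  ],
)

```text
t: 5.75
ee_pos: [0.5039, 0.0064, 0.2899]
tool_rot: [[0.081, 0.997, 0.0], [0.997, -0.081, -0.0], [-0.0, 0.0, -1.0]]
wrist_force: [0.1, -0.3, -1.6]
opening: 0.0229
grasp_force: 59.3
```

Request:
move_arm(
  moves=[
    [0,32,9,-8,0,0,0.002],
    [0,32,9,-8,0,0,0.002],
    [0,32,9,-8,0,0,0.002],
    [0,32,9,-8,0,0,0.002],
    [0,32,9,-8,0,0,0.002],
    [0,32,9,-8,0,0,0.002],
    [0,0,0,0,0,0,0],
    [0,0,0,0,0,0,0],
    [0,0,0,0,0,0,0],
  ],
)

```text
t: 6.5
ee_pos: [0.5737, 0.1912, 0.3367]
tool_rot: [[0.093, 0.996, -0.001], [0.996, -0.093, -0.001], [-0.001, -0.001, -1.0]]
wrist_force: [0.4, -0.4, -1.4]
opening: 0.0229
grasp_force: 59.3
```

Run:
```python
from h import *
s=r.read_state(); print(s['ee_pos'],s['tool_rot'],s['opening'])
snap('wrist','w2.png'); find('wrist',['hole','handle','tip','rack','board1_centre','bar','catch'])
snap('scene');snap('top'); 
for c in('scene','top'): find(c,['tip','handle'])
```

```text
[0.5737 0.1912 0.3367] [[ 0.0926  0.9957 -0.0012]
 [ 0.9957 -0.0926 -0.0008]
 [-0.0009 -0.0011 -1.    ]] 0.022868640965853337
wrist hole 0.75 [0.5029 0.1068 0.1487]  []
wrist hole 0.59 [0.5245 0.2873 0.0953]  []
wrist handle 0.58 [0.578  0.1849 0.3437]  []
wrist handle 0.58 [0.3267 0.2591 0.0173]  []
wrist tip 0.82 [0.1985 0.3184 0.0173]  []
wrist tip 0.67 [0.5276 0.358  0.0871]  []
wrist rack 0.56 [0.5245 0.2976 0.0004]  []
wrist board1_centre 0.8 [0.5147 0.2258 0.0924]  []Traceback (most recent call last):
  File "<stdin>", line 3, in <module>
  File "h.py", line 20, in find
    for d in getattr(r,f)(cam,n)[:4]:
             ~~~~~~~~~~~~^^^^^^^
ValueError: it knows: board1_centre, board1_foot, board2_centre, board2_foot, board3_centre, board3_foot, handle, hole, jar, ledge, pot, rack, tin, tip, tray
```

View pics/w2.png

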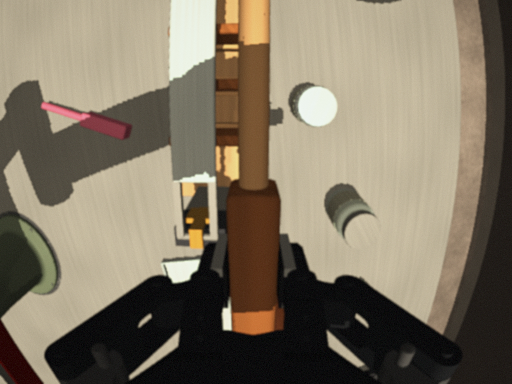

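Wrist picture: the bar runs along columns 172–216 with the brass catch at (197,215). The dowel is held straight at column 255 and lies parallel to the rack. I'm moving to the pre-insert pose.

Run:
```python
from h import *
s=r.read_state()
# lateral check: bar centre line / catch at z~0.185
c=r.camera_info('wrist');H=np.array(c['hand_eye'])
for u,v,z in((194,60,.19),(194,170,.19),(197,238,.18)):
    x,y=(u-c['cx']),(v-c['cy']);q=np.hypot(x,y);th=q/c['fx'];ray=np.array([np.sin(th)*x/q,np.sin(th)*y/q,np.cos(th)])
    d=s['tool_rot']@H[:3,:3]@ray;o=s['ee_pos']+s['tool_rot']@H[:3,3];print(o+d*(z-o[2])/d[2])
plan([((.486,-.069,.28),down(1.475),0,8),((.486,-.069,.14),down(1.475),0,6)])
```

```text
[0.5291 0.3122 0.19  ]
[0.5155 0.203  0.19  ]
[0.5036 0.1214 0.18  ]
[[0,-33.3,-7.9,7.2,0.0,0.0,0.0],[0,-33.3,-7.9,7.2,0.0,0.0,0.0],[0,-33.4,-7.9,7.2,0.0,0.0,0.0],[0,-33.3,-7.9,7.2,0.0,0.0,0.0],[0,-33.4,-7.9,7.2,0.0,0.0,0.0],[0,-33.3,-7.9,7.1,0.0,0.0,0.0],[0,-33.4,-7.9,7.2,0.0,0.0,0.001],[0,-33.4,-7.8,7.1,0.0,0.0,0.0],[0,0.0,0.0,23.3,0.0,0.0,0.0],[0,0.0,0.0,23.3,0.0,0.0,0.0],[0,0.0,0.0,23.4,0.0,0.0,0.0],[0,0.0,0.0,23.3,0.0,0.0,0.0]]
[[0,0.0,0.0,23.4,0.0,0.0,0.0],[0,0.1,0.0,23.3,0.0,0.0,0.0]]
```

Request:
move_arm(
  moves=[
    [0,-33,-8,7,0,0,0],
    [0,-33,-8,7,0,0,0],
    [0,-33,-8,7,0,0,0],
    [0,-33,-8,7,0,0,0],
    [0,-33,-8,7,0,0,0],
    [0,-34,-8,7,0,0,0],
    [0,-34,-8,7,0,0,0],
    [0,-34,-8,8,0,0,0],
    [0,0,0,35,0,0,0],
    [0,0,0,35,0,0,0],
    [0,0,0,35,0,0,0],
    [0,0,0,35,0,0,0.005],
  ],
)

```text
t: 7.8
ee_pos: [0.4855, -0.0692, 0.1395]
tool_rot: [[0.1, 0.995, 0.002], [0.995, -0.1, -0.0], [-0.0, 0.002, -1.0]]
wrist_force: [0.7, -0.9, -1.7]
opening: 0.023
grasp_force: 59.3
```

Request:
move_arm(
  moves=[
    [0,0,0,0,0,0,0],
    [0,0,0,0,0,0,0],
    [0,0,0,0,0,0,0],
  ],
)

```text
t: 8.05
ee_pos: [0.4867, -0.0688, 0.142]
tool_rot: [[0.098, 0.995, 0.002], [0.995, -0.098, -0.001], [-0.0, 0.002, -1.0]]
wrist_force: [0.2, -0.4, -0.4]
opening: 0.0229
grasp_force: 59.2
```

Run:
```python
from h import *
s=r.read_state(); print(s['ee_pos'],s['tool_rot'])
for c in('scene','top'):
    im=snap(c); find(c,['tip','hole','handle'])
    u,v=(265,165) if c=='scene' else (225,210)
    a=im[v-50:v+50,u-65:u+65]; b=cv2.resize(a,None,fx=5,fy=5,interpolation=cv2.INTER_CUBIC); cv2.imwrite(f'pics/{c}1.png',b[:,:,::-1])
snap('wrist');find('wrist',['tip','hole'])
```

```text
[ 0.4867 -0.0688  0.142 ] [[ 0.098   0.9952  0.0019]
 [ 0.9952 -0.098  -0.0005]
 [-0.0003  0.002  -1.    ]]
scene tip 0.85 [0.4992 0.0726 0.1482] [265. 160.] []
scene tip 0.71 [ 0.7618 -0.0938  0.0196] [247. 257.] []
scene tip 0.53 [0.1949 0.3183 0.0164] [291. 118.] []
scene hole 0.81 [0.5021 0.1063 0.1524] [274. 157.] []
scene handle 0.82 [ 0.8544 -0.2045  0.0161] [223. 295.] []
scene handle 0.7 [0.324  0.2554 0.0186] [290. 141.] []
scene handle 0.63 [ 0.4858 -0.0682  0.1501] [225. 168.] []
top tip 0.81 [ 0.7611 -0.0947  0.0147] [273. 146.] []
top tip 0.46 [0.4996 0.0685 0.1512] [230. 209.] []
top hole 0.67 [0.5039 0.1128 0.1525] [216. 208.] []
top hole 0.47 [0.5265 0.3587 0.0933] [147. 206.] []
top hole 0.19 [ 0.6104 -0.166  -0.0006] [294. 185.] []
top handle 0.65 [ 0.857  -0.2052  0.0164] [302. 121.] []
top handle 0.58 [0.3271 0.2548 0.0155] [180. 265.] []
top handle 0.46 [ 0.6637  0.2505 -0.0033] [182. 174.] []
top handle 0.35 [0.5116 0.2213 0.0137] [189. 213.] []
wrist tip 0.79 [ 0.7629 -0.0929  0.0128]  []
```

View pics/scene1.png

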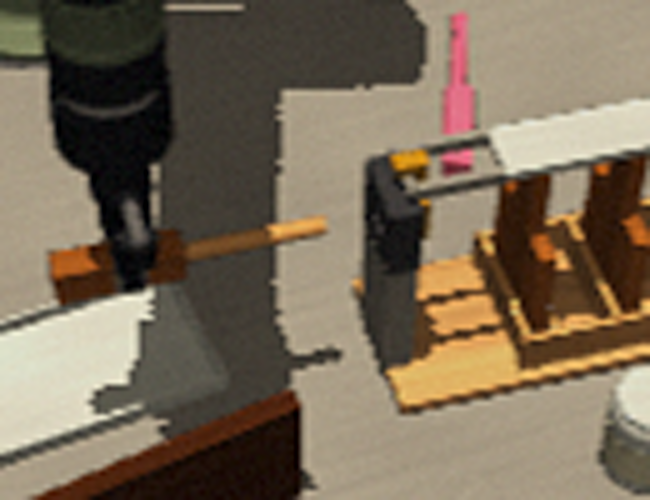

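Crop: the tip at (325,225) points at the housing face at about x=370, and the heights agree. I'm inserting.

Request:
move_arm(
  moves=[
    [0,12,0,0,0,0,0],
    [0,12,0,0,0,0,0],
    [0,8,0,0,0,0,0],
    [0,8,0,0,0,0,0],
    [0,8,0,0,0,0,0],
    [0,6,0,0,0,0,0],
    [0,0,0,0,0,0,0],
  ],
)

```text
t: 9.18
ee_pos: [0.491, -0.0132, 0.1403]
tool_rot: [[0.096, 0.995, -0.0], [0.995, -0.096, 0.0], [0.0, -0.0, -1.0]]
wrist_force: [0.1, -0.0, -0.6]
opening: 0.0231
grasp_force: 59.2
```

Request:
move_arm(
  moves=[
    [0,6,0,0,0,0,0],
    [0,5,0,0,0,0,0],
    [0,0,0,0,0,0,0],
  ],
)

```text
t: 9.43
ee_pos: [0.4922, -0.0036, 0.1404]
tool_rot: [[0.098, 0.995, 0.0], [0.995, -0.098, -0.001], [-0.001, 0.0, -1.0]]
wrist_force: [0.1, -1.8, 0.1]
opening: 0.023
grasp_force: 59.3
```

Request:
move_arm(
  moves=[
    [0,4,0,0,0,0,0],
    [0,4,0,0,0,0,0],
    [0,3,0,0,0,0,0],
    [0,0,0,0,0,0,0],
  ],
)

```text
t: 9.77
ee_pos: [0.4932, 0.0066, 0.1404]
tool_rot: [[0.098, 0.995, -0.0], [0.995, -0.098, -0.002], [-0.002, 0.0, -1.0]]
wrist_force: [-0.8, -5.5, 0.3]
opening: 0.0228
grasp_force: 59.5
```

Request:
move_arm(
  moves=[
    [0,3,0,0,0,0,0],
    [0,3,0,0,0,0,0],
    [0,0,0,0,0,0,0],
    [0,0,0,0,0,0,0],
    [0,0,0,0,0,0,0],
    [0,0,0,0,0,0,0],
  ],
)

```text
t: 10.27
ee_pos: [0.4936, 0.0115, 0.1404]
tool_rot: [[0.099, 0.995, -0.0], [0.995, -0.099, -0.004], [-0.004, 0.0, -1.0]]
wrist_force: [-1.9, -7.1, 0.8]
opening: 0.023
grasp_force: 59.5
```

Run:
```python
from h import *
im=snap('scene')
a=im[80:200,240:400]; b=cv2.resize(a,None,fx=3,fy=3,interpolation=cv2.INTER_CUBIC); cv2.imwrite('pics/s2.png',b[:,:,::-1])
```

```text
(no output)
```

View pics/s2.png

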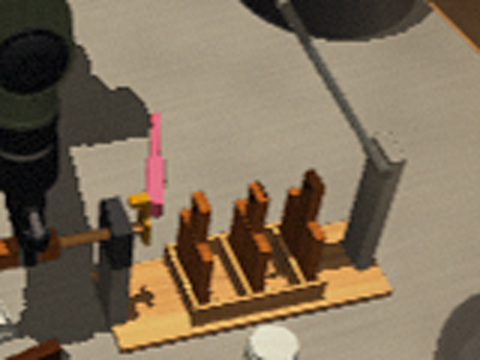

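The bar stands open, from (385,150) to (285,0), and three boards stand in the slots. I'm withdrawing the dowel and taking it back to the tray.

Run:
```python
from h import *
s=r.read_state(); R=s['tool_rot'];p=np.array(s['ee_pos'])
q=p-.1*R[:,0]; q[2]=.141
plan([(q,R,0,5),((.4377,-.172,.10),down(1.535),0,4),((.4377,-.172,.04),down(1.535),0,3)])
```

```text
[[0,-20.0,0.0,0.0,0.0,0.0,0.0],[0,-20.0,0.0,-0.1,0.0,0.0,0.0],[0,-20.0,0.0,0.0,0.0,0.0,0.0],[0,-20.0,0.0,-0.1,0.0,0.0,0.0],[0,-20.0,0.0,0.0,0.0,0.0,0.0],[0,-22.0,-9.4,10.3,0.0,0.001,-0.016],[0,-21.9,-9.7,10.3,0.0,0.001,-0.016],[0,-21.7,-10.0,10.3,0.0,0.001,-0.016],[0,-21.6,-10.4,10.3,0.0,0.001,-0.016],[0,0.0,0.0,20.0,0.0,0.0,0.0],[0,0.0,0.0,20.0,0.0,0.0,0.0],[0,0.0,0.0,20.0,0.0,0.0,0.0]]
```

Request:
move_arm(
  moves=[
    [0,-20,0,0,0,0,0],
    [0,-20,0,0,0,0,0],
    [0,-20,0,0,0,0,0],
    [0,-20,0,0,0,0,0],
    [0,-20,0,0,0,0,0],
    [0,-22,-10,10,0,0,-0.016],
    [0,-22,-10,10,0,0,-0.016],
    [0,-22,-10,10,0,0,-0.016],
    [0,-22,-10,11,0,0,-0.016],
    [0,0,0,20,0,0,0],
    [0,0,0,20,0,0,0],
    [0,0,0,20,0,0,0],
  ],
)

```text
t: 11.32
ee_pos: [0.4378, -0.1713, 0.0387]
tool_rot: [[0.036, 0.999, 0.002], [0.999, -0.036, 0.001], [0.001, 0.002, -1.0]]
wrist_force: [-0.5, -0.2, -1.7]
opening: 0.023
grasp_force: 59.4
```

Request:
move_arm(
  moves=[
    [0,0,0,15,0,0,0],
    [0,0,0,8,0,0,0],
    [0,0,0,4,0,0,0],
    [0,0,0,0,0,0,0],
  ],
)

```text
t: 11.65
ee_pos: [0.4373, -0.1706, 0.0118]
tool_rot: [[0.034, 0.999, -0.001], [0.999, -0.034, 0.001], [0.001, -0.001, -1.0]]
wrist_force: [-0.5, -0.5, -0.8]
opening: 0.0231
grasp_force: 59.4
```

Request:
move_arm(
  moves=[
    [0,0,0,3,0,0,0],
    [0,0,0,0,0,0,0],
    [30,0,0,0,0,0,0],
    [50,0,0,0,0,0,0],
    [50,0,0,0,0,0,0],
    [50,0,0,-15,0,0,0],
    [50,0,0,-35,0,0,0],
    [50,0,0,-40,0,0,0],
    [50,0,0,-40,0,0,0],
    [50,0,0,-40,0,0,0],
    [50,0,10,-30,0,0,0],
    [50,0,0,0,0,0,0],
  ],
)

```text
t: 12.65
ee_pos: [0.4522, -0.1736, 0.2163]
tool_rot: [[0.034, 0.999, 0.012], [0.999, -0.034, -0.006], [-0.006, 0.012, -1.0]]
wrist_force: [1.2, -0.6, -0.3]
opening: 0.0428
grasp_force: 0.0
```

Run:
```python
from h import *
s=r.read_state(); print(s['ee_pos'])
snap('wrist','w3.png'); find('wrist',['handle','tip'])
# to viewing pose over ledge: camera above ledge
# ledge x edges; TCP so that camera (80mm ahead of TCP along tool x) near ledge centre
plan([((.60,-.26,.32),down(1.72),50,None)])
```

```text
[ 0.4522 -0.1736  0.2163]
wrist handle 0.86 [ 0.4317 -0.1729  0.0106]  []
wrist handle 0.72 [ 0.8551 -0.2045  0.0085]  []
wrist tip 0.69 [ 0.4336 -0.0293  0.0146]  []
wrist tip 0.69 [ 0.757  -0.0864  0.0002]  []
[[50,-13.9,25.9,-18.4,0.0,0.0,-0.031],[50,-14.7,25.5,-18.5,0.0,0.0,-0.03],[50,-15.5,25.0,-18.4,0.0,0.0,-0.031],[50,-16.3,24.6,-18.5,0.0,0.0,-0.03],[50,-17.0,24.0,-18.4,0.0,0.0,-0.031],[50,-17.7,23.5,-18.5,0.0,0.0,-0.03]]
```

Request:
move_arm(
  moves=[
    [50,-14,26,-18,0,0,-0.03],
    [50,-15,26,-18,0,0,-0.03],
    [50,-16,25,-18,0,0,-0.03],
    [50,-16,25,-18,0,0,-0.03],
    [50,-17,24,-18,0,0,-0.03],
    [50,-17,24,-18,0,0,-0.03],
    [50,0,0,0,0,0,0],
    [50,0,0,0,0,0,0],
    [50,0,0,0,0,0,0],
  ],
)

```text
t: 13.55
ee_pos: [0.6, -0.2595, 0.3144]
tool_rot: [[-0.145, 0.989, -0.005], [0.989, 0.145, 0.003], [0.003, -0.004, -1.0]]
wrist_force: [-0.5, -0.4, 0.4]
opening: 0.0429
grasp_force: 0.0
```

Run:
```python
from h import *
s=r.read_state(); print(s['ee_pos'],s['tool_rot'])
np.savez('w4.npz',p=s['ee_pos'],R=s['tool_rot'])
snap('wrist','w4.png'); find('wrist',['ledge','handle'])
```

```text
[ 0.6    -0.2595  0.3144] [[-0.1452  0.9894 -0.0045]
 [ 0.9894  0.1452  0.0026]
 [ 0.0032 -0.0041 -1.    ]]
wrist ledge 0.78 [ 0.6084 -0.1705  0.0022]  []
wrist handle 0.88 [ 0.4375 -0.1752  0.0176]  []
wrist handle 0.55 [ 0.8591 -0.2102  0.0173]  []
wrist handle 0.29 [ 0.3731 -0.4343 -0.0032]  []
```

View pics/w4.png

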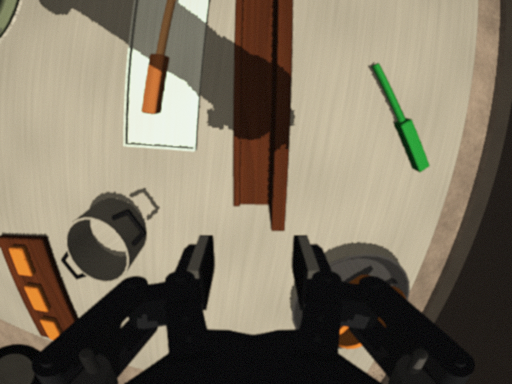

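```bash
cat >> h.py <<'E'
def ray(u,v,z,p,R):
    c=r.camera_info('wrist');H=np.array(c['hand_eye'])
    x,y=(u-c['cx']),(v-c['cy']);q=np.hypot(x,y)+1e-9;th=q/c['fx'];d=np.array([np.sin(th)*x/q,np.sin(th)*y/q,np.cos(th)])
    d=R@H[:3,:3]@d;o=p+R@H[:3,3];return o+d*(z-o[2])/d[2]
E
python3 - <<'E'
from h import *
d=np.load('w4.npz');p,R=d['p'],d['R']
im=cv2.imread('pics/w4.png').astype(int)
for v in (10,80,150,195,220):
    row=im[v,225:300]; g=row.sum(1); dd=np.abs(np.diff(row,axis=0)).sum(1); print(v,[(225+i+.5,dd[i]) for i in np.argsort(-dd)[:8]])
for u,v,z in((234,10,.018),(233.5,200,.018),(292.5,10,.105),(284.5,220,.105),(271,229,.105),(285,230,.105),(234,205,.018)): print(u,v,ray(u,v,z,p,R))
E
```

```text
10 [(np.float64(292.5), np.int64(166)), (np.float64(234.5), np.int64(165)), (np.float64(235.5), np.int64(125)), (np.float64(291.5), np.int64(109)), (np.float64(293.5), np.int64(83)), (np.float64(233.5), np.int64(62)), (np.float64(272.5), np.int64(58)), (np.float64(277.5), np.int64(51))]
80 [(np.float64(291.5), np.int64(188)), (np.float64(290.5), np.int64(154)), (np.float64(292.5), np.int64(64)), (np.float64(233.5), np.int64(58)), (np.float64(289.5), np.int64(54)), (np.float64(232.5), np.int64(42)), (np.float64(253.5), np.int64(31)), (np.float64(234.5), np.int64(28))]
150 [(np.float64(288.5), np.int64(155)), (np.float64(232.5), np.int64(143)), (np.float64(233.5), np.int64(126)), (np.float64(289.5), np.int64(103)), (np.float64(231.5), np.int64(97)), (np.float64(287.5), np.int64(90)), (np.float64(268.5), np.int64(45)), (np.float64(274.5), np.int64(39))]
195 [(np.float64(232.5), np.int64(146)), (np.float64(286.5), np.int64(139)), (np.float64(233.5), np.int64(128)), (np.float64(285.5), np.int64(115)), (np.float64(287.5), np.int64(81)), (np.float64(231.5), np.int64(76)), (np.float64(267.5), np.int64(58)), (np.float64(273.5), np.int64(46))]
220 [(np.float64(269.5), np.int64(158)), (np.float64(284.5), np.int64(156)), (np.float64(270.5), np.int64(139)), (np.float64(283.5), np.int64(88)), (np.float64(285.5), np.int64(88)), (np.float64(268.5), np.int64(84)), (np.float64(272.5), np.int64(47)), (np.float64(286.5), np.int64(42))]
234 10 [ 0.5415 -0.0541  0.018 ]
233.5 200 [ 0.5806 -0.3423  0.018 ]
292.5 10 [ 0.6183 -0.0684  0.105 ]
284.5 220 [ 0.6509 -0.3279  0.105 ]
271 229 [ 0.6358 -0.3431  0.105 ]
285 230 [ 0.6543 -0.342   0.105 ]
234 205 [ 0.5825 -0.3505  0.018 ]
```

Wrist picture: the ledge runs along column 234 (rail) and columns 271–292 (wall top), ending at row 230. Its yaw is about 0.13 rad, and the dowel is in its tray at (158,70). Next I look over the rack.

Run:
```python
from h import *
plan([((.515,.26,.33),down(3.044),50,16)])
```

```text
[[50,32.9,-0.5,-0.8,0.0,0.0,-0.083],[50,32.8,2.2,-0.8,0.0,0.0,-0.083],[50,32.5,4.9,-0.8,0.0,0.0,-0.083],[50,32.0,7.6,-0.8,0.0,0.0,-0.083],[50,31.3,10.2,-0.8,0.0,0.0,-0.083],[50,30.3,12.8,-0.8,0.0,0.0,-0.083],[50,29.1,15.2,-0.8,0.0,0.0,-0.083],[50,27.8,17.6,-0.8,0.0,0.0,-0.083],[50,26.2,19.9,-0.8,0.0,0.0,-0.083],[50,24.5,22.0,-0.8,0.0,0.0,-0.083],[50,22.6,23.9,-0.8,0.0,-0.001,-0.083],[50,20.5,25.7,-0.9,0.0,0.0,-0.083]]
[[50,18.3,27.3,-0.8,0.0,-0.001,-0.083],[50,16.0,28.7,-0.9,0.0,0.0,-0.083],[50,13.6,30.0,-0.9,0.0,-0.001,-0.083],[50,11.0,30.9,-0.8,0.0,0.0,-0.082]]
```

Request:
move_arm(
  moves=[
    [50,33,0,-1,0,0,-0.083],
    [50,33,2,-1,0,0,-0.083],
    [50,32,5,-1,0,0,-0.083],
    [50,32,8,-1,0,0,-0.083],
    [50,31,10,-1,0,0,-0.083],
    [50,30,13,-1,0,0,-0.083],
    [50,29,15,-1,0,0,-0.083],
    [50,28,18,-1,0,0,-0.083],
    [50,26,20,-1,0,0,-0.083],
    [50,24,22,-1,0,0,-0.083],
    [50,23,24,-1,0,0,-0.083],
    [50,20,26,-1,0,0,-0.083],
  ],
)

```text
t: 14.7
ee_pos: [0.5379, 0.1304, 0.3292]
tool_rot: [[-0.911, 0.412, -0.001], [0.412, 0.911, -0.0], [0.001, -0.0, -1.0]]
wrist_force: [0.9, 0.3, 0.9]
opening: 0.0428
grasp_force: 0.0
```

Request:
move_arm(
  moves=[
    [50,18,27,-1,0,0,-0.083],
    [50,16,29,-1,0,0,-0.083],
    [50,14,30,-1,0,0,-0.083],
    [50,11,31,-1,0,0,-0.082],
    [50,0,0,0,0,0,0],
    [50,0,0,0,0,0,0],
    [50,0,0,0,0,0,0],
  ],
)

```text
t: 15.28
ee_pos: [0.5176, 0.2584, 0.3331]
tool_rot: [[-0.995, 0.098, -0.001], [0.098, 0.995, -0.001], [0.001, -0.001, -1.0]]
wrist_force: [-0.7, 0.3, 0.3]
opening: 0.0429
grasp_force: 0.0
```

Run:
```python
from h import *
s=r.read_state(); print(s['ee_pos'],s['tool_rot'])
np.savez('w5.npz',p=s['ee_pos'],R=s['tool_rot'])
snap('wrist','w5.png'); find('wrist',['board1_centre','board1_foot','rack'])
find('wrist',['board1_centre'],'boxes_of')
```

```text
[0.5176 0.2584 0.3331] [[-0.9952  0.0977 -0.0006]
 [ 0.0977  0.9952 -0.0007]
 [ 0.0005 -0.0008 -1.    ]]
wrist board1_centre 0.56 [0.5129 0.2236 0.093 ]  []
wrist board1_foot 0.61 [0.5156 0.2207 0.0111]  []
wrist rack 0.62 [ 0.5281  0.2959 -0.0009]  []
wrist board1_centre 0.63 [0.5037 0.2252 0.115 ]  []
wrist board1_centre 0.62 [ 0.5929 -0.1033  0.0179]  []
wrist board1_centre 0.38 [0.5237 0.3568 0.112 ]  []
```

View pics/w5.png

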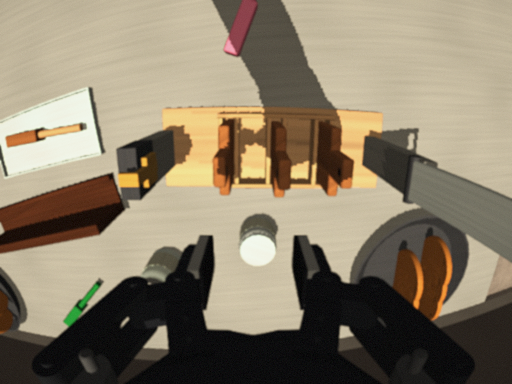

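Wrist picture: three boards with handle tops near (221,180), (279,180) and (340,172). I zoom in to fix the handles.

Run:
```python
from h import *
im=cv2.imread('pics/w5.png')
a=im[100:205,205:365]; cv2.imwrite('pics/w5c.png',cv2.resize(a,None,fx=5,fy=5,interpolation=cv2.INTER_CUBIC))
```

```text
(no output)
```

View pics/w5c.png

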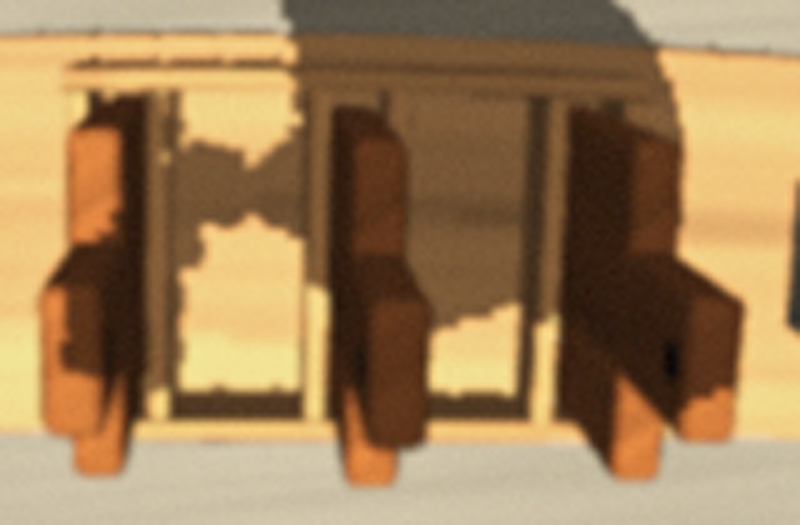

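Crop: handle-top centres at (72,362), (398,374) and (712,370), which is full-frame (219,172), (285,175) and (347,174).

Run:
```python
from h import *
d=np.load('w5.npz');p,R=d['p'],d['R']
for u,v in((219.4,172.4),(284.6,174.8),(347.4,174)): print(ray(u,v,.1715,p,R))
print(plan([((.5145,.224,.21),R,50,None),((.5145,.224,.131),R,50,5)]))
```

```text
[0.5142 0.2231 0.1715]
[0.5236 0.2917 0.1715]
[0.529  0.3611 0.1715]
[[50,0.2,-8.5,30.8,0.0,0.0,0.0],[50,0.2,-8.5,30.8,0.0,0.0,-0.001],[50,0.2,-8.5,30.9,0.0,0.0,0.0],[50,0.3,-8.4,30.8,0.001,0.0,-0.001],[50,0.0,0.0,15.8,0.0,0.0,0.0],[50,0.0,0.0,15.8,0.0,0.0,0.0],[50,0.0,0.0,15.8,0.0,0.0,0.0],[50,0.0,0.0,15.8,0.0,0.0,0.0],[50,0.0,0.1,15.8,0.0,0.0,0.0]]
(array([0.5145, 0.224 , 0.131 ]), array([[-0.9952,  0.0976, -0.0002],
       [ 0.0976,  0.9952, -0.0011],
       [ 0.0001, -0.0011, -1.    ]]))
```

Request:
move_arm(
  moves=[
    [50,0,-8,31,0,0,0.008],
    [50,0,-9,31,0,0,0],
    [50,0,-9,31,0,0,0],
    [50,0,-9,31,0,0,0],
    [50,0,0,20,0,0,0],
    [50,0,0,20,0,0,0],
    [50,0,0,20,0,0,0],
    [50,0,0,17,0,0,0],
    [50,0,0,0,0,0,0],
    [50,0,0,0,0,0,0],
    [0,0,0,0,0,0,0],
    [0,0,0,0,0,0,0],
  ],
)

```text
t: 16.53
ee_pos: [0.5161, 0.2241, 0.1338]
tool_rot: [[-0.994, 0.106, 0.002], [0.106, 0.994, 0.001], [-0.002, 0.001, -1.0]]
wrist_force: [-0.1, -0.0, 0.0]
opening: 0.0196
grasp_force: 0.0
```

Request:
move_arm(
  moves=[
    [0,0,0,0,0,0,0],
    [0,0,0,0,0,0,0],
    [0,0,0,0,0,0,0],
    [0,0,0,0,0,0,0],
  ],
)

```text
t: 16.87
ee_pos: [0.5161, 0.2239, 0.1338]
tool_rot: [[-0.994, 0.106, 0.003], [0.106, 0.994, -0.0], [-0.003, 0.0, -1.0]]
wrist_force: [0.4, -1.7, 7.0]
opening: 0.0132
grasp_force: 59.4
```

```bash
cat >> h.py <<'E'
L=np.array([.611,-.167,0]); EX=np.array([.9915,.13,0]); EY=np.array([-.13,.9915,0])
def led(x,y,z): return L+x*EX+y*EY+np.array([0,0,z])
def tilt(deg): return down(1.701)@Ro.from_rotvec([np.radians(deg),0,0]).as_matrix()
E
python3 - <<'E'
from h import *
s=r.read_state();p=np.array(s['ee_pos'])
print(led(-.0047,-.115,.28))
plan([(p+[0,0,.05],s['tool_rot'],0,3),(p+[0,0,.21],s['tool_rot'],0,5),(led(-.0047,-.115,.28),tilt(14),0,16)])
E
```

```text
[ 0.6213 -0.2816  0.28  ]
[[0,-0.1,0.0,-16.7,0.0,0.0,0.0],[0,0.0,0.0,-16.6,0.0,0.0,0.0],[0,-0.1,0.0,-16.7,0.0,0.0,0.0],[0,-0.1,0.0,-32.0,0.0,0.0,0.0],[0,-0.1,0.0,-32.0,0.0,0.0,0.0],[0,-0.1,0.0,-32.0,0.0,0.0,0.0],[0,-0.1,0.0,-32.0,0.0,0.0,0.0],[0,0.0,0.0,-32.0,0.0,0.0,0.0],[0,-9.9,-30.7,4.0,0.013,0.01,0.083],[0,-12.4,-29.7,4.3,0.013,0.01,0.083],[0,-14.9,-28.6,4.5,0.013,0.01,0.083],[0,-17.2,-27.2,4.7,0.013,0.01,0.083]]
[[0,-19.5,-25.6,4.9,0.013,0.01,0.083],[0,-21.6,-23.8,5.0,0.013,0.01,0.083],[0,-23.5,-21.9,5.1,0.013,0.01,0.083],[0,-25.3,-19.8,5.1,0.013,0.011,0.083],[0,-26.9,-17.5,5.1,0.013,0.01,0.083],[0,-28.3,-15.2,5.0,0.013,0.011,0.083],[0,-29.5,-12.7,4.9,0.013,0.01,0.083],[0,-30.5,-10.1,4.7,0.013,0.01,0.083],[0,-31.3,-7.5,4.5,0.014,0.011,0.083],[0,-31.9,-4.8,4.3,0.013,0.01,0.083],[0,-32.2,-2.1,4.0,0.014,0.011,0.083],[0,-32.3,0.7,3.7,0.013,0.01,0.082]]
```

Request:
move_arm(
  moves=[
    [0,0,0,-17,0,0,0],
    [0,0,0,-17,0,0,0],
    [0,0,0,-17,0,0,0],
    [0,0,0,-32,0,0,0],
    [0,0,0,-32,0,0,0],
    [0,0,0,-32,0,0,0],
    [0,0,0,-32,0,0,0],
    [0,0,0,-32,0,0,0],
    [0,-10,-31,4,0.013,0.01,0.083],
    [0,-12,-30,4,0.013,0.01,0.083],
    [0,-15,-29,4,0.013,0.01,0.083],
    [0,-17,-27,5,0.013,0.01,0.083],
  ],
)

```text
t: 17.87
ee_pos: [0.5406, 0.0961, 0.3281]
tool_rot: [[-0.904, 0.425, -0.052], [0.427, 0.903, -0.039], [0.031, -0.057, -0.998]]
wrist_force: [-0.3, 0.1, -1.2]
opening: 0.0132
grasp_force: 58.8
```

Request:
move_arm(
  moves=[
    [0,-20,-26,5,0.013,0.01,0.083],
    [0,-22,-24,5,0.013,0.01,0.083],
    [0,-23,-22,5,0.013,0.01,0.083],
    [0,-25,-20,5,0.013,0.01,0.083],
    [0,-27,-17,5,0.013,0.01,0.083],
    [0,-28,-15,5,0.013,0.01,0.083],
    [0,-29,-13,5,0.013,0.01,0.083],
    [0,-30,-10,5,0.013,0.01,0.083],
    [0,-31,-8,5,0.013,0.01,0.083],
    [0,-32,-5,4,0.013,0.01,0.083],
    [0,-32,-2,4,0.013,0.01,0.083],
    [0,-32,0,4,0.013,0.01,0.082],
  ],
)

```text
t: 18.87
ee_pos: [0.6178, -0.2824, 0.2793]
tool_rot: [[-0.127, 0.963, -0.239], [0.992, 0.123, -0.033], [-0.002, -0.241, -0.971]]
wrist_force: [1.9, 0.1, -2.1]
opening: 0.013
grasp_force: 58.9
```

Run:
```python
from h import *
s=r.read_state();print(s['ee_pos'],s['tool_rot'],s['qpos'],s['opening'])
plan([(led(-.0047,-.115,.20),tilt(14),0,3),(led(-.0047,-.115,.14),tilt(14),0,4)])
```

```text
[ 0.6178 -0.2824  0.2793] [[-0.127   0.9627 -0.2388]
 [ 0.9919  0.1226 -0.0329]
 [-0.0024 -0.241  -0.9705]] [-0.4752  0.7707  0.6418  1.6423 -0.139   0.9826] 0.013013749528495657
[[0,0.2,7.5,25.4,0.0,0.001,-0.001],[0,0.1,7.6,25.3,0.0,0.0,-0.001],[0,0.1,7.5,25.4,0.001,0.001,-0.001],[0,0.0,3.6,14.5,0.0,0.0,0.0],[0,0.0,3.6,14.6,0.0,0.0,0.0],[0,0.0,3.7,14.5,0.0,0.0,0.0],[0,0.0,3.6,14.6,0.0,0.0,0.0]]
```

Request:
move_arm(
  moves=[
    [0,0,7,25,0,0,0],
    [0,0,7,25,0,0,0],
    [0,0,7,25,0,0,0],
    [0,0,4,15,0,0,0],
    [0,0,4,15,0,0,0],
    [0,0,4,15,0,0,0],
    [0,0,3,10,0,0,0],
    [0,0,0,0,0,0,0],
    [0,0,0,0,0,0,0],
  ],
)

```text
t: 19.62
ee_pos: [0.6208, -0.2809, 0.1444]
tool_rot: [[-0.131, 0.962, -0.24], [0.991, 0.127, -0.033], [-0.002, -0.242, -0.97]]
wrist_force: [0.7, -0.5, -1.9]
opening: 0.0133
grasp_force: 58.9
```

Run:
```python
from h import *
s=r.read_state();p=s['ee_pos']-L;print(p@EX,p@EY,p[2],s['tool_rot'],s['wrist_force'],s['opening'])
im=snap('scene'); a=im[165:265,140:290]; cv2.imwrite('pics/s3.png',cv2.resize(a,None,fx=5,fy=5,interpolation=cv2.INTER_CUBIC)[:,:,::-1])
```

```text
-0.005038262837530679 -0.11417180376195166 0.14438173500271662 [[-0.1311  0.962  -0.2397]
 [ 0.9914  0.1268 -0.0333]
 [-0.0016 -0.242  -0.9703]] [ 0.6604 -0.4662 -1.9494] 0.013266722321883083
```

View pics/s3.png

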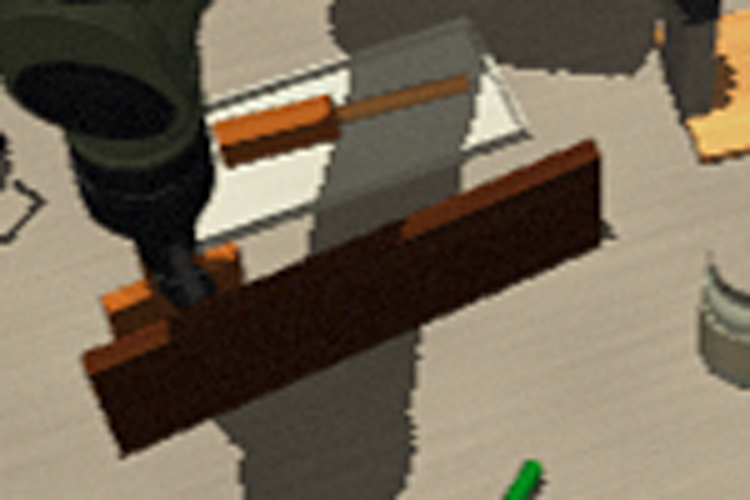

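Crop: the board sits on the robot's side of the wall, at the wall's far end, and the tray is untouched. I'm lowering it to the floor.

Request:
move_arm(
  moves=[
    [0,0,1.2,5,0,0,0],
    [0,0,1.2,5,0,0,0],
    [0,0,1,4,0,0,0],
    [0,0,0.5,2,0,0,0],
    [0,0,0.5,2,0,0,0],
    [0,0,0,0,0,0,0],
    [0,0,0,0,0,0,0],
  ],
)

```text
t: 20.25
ee_pos: [0.621, -0.2813, 0.1263]
tool_rot: [[-0.131, 0.962, -0.239], [0.991, 0.126, -0.034], [-0.003, -0.241, -0.97]]
wrist_force: [-0.8, -0.2, -2.0]
opening: 0.0137
grasp_force: 59.1
```

Request:
move_arm(
  moves=[
    [0,0,0.3,1,0,0,0],
    [0,0,0.3,1,0,0,0],
    [0,0,0,0,0,0,0],
  ],
)

```text
t: 20.5
ee_pos: [0.6215, -0.2814, 0.1256]
tool_rot: [[-0.131, 0.962, -0.238], [0.991, 0.126, -0.035], [-0.004, -0.24, -0.971]]
wrist_force: [-0.5, 0.6, 5.1]
opening: 0.0134
grasp_force: 59.7
```

Request:
move_arm(
  moves=[
    [0,0,-0.1,-0.5,0,0,0],
    [0,0,-1.5,0.4,0,0,0],
    [0,0,-1.5,0.4,0,0,0],
    [0,0,0,0,0,0,0],
    [0,0,0,0,0,0,0],
  ],
)

```text
t: 20.92
ee_pos: [0.6191, -0.2821, 0.1257]
tool_rot: [[-0.131, 0.963, -0.236], [0.991, 0.126, -0.035], [-0.004, -0.238, -0.971]]
wrist_force: [2.1, -0.9, 5.8]
opening: 0.0132
grasp_force: 60.1
```

Request:
move_arm(
  moves=[
    [0,0,-1.5,0.4,0,0,0],
    [0,0,0,0,0,0,0],
    [0,0,0,0,0,0,0],
  ],
)

```text
t: 21.17
ee_pos: [0.6183, -0.2823, 0.1258]
tool_rot: [[-0.131, 0.963, -0.234], [0.991, 0.126, -0.035], [-0.004, -0.237, -0.972]]
wrist_force: [3.6, -0.8, 5.2]
opening: 0.0132
grasp_force: 60.1
```

Request:
move_arm(
  moves=[
    [0,0,-1.5,0.2,0,0,0],
    [0,0,0,0,0,0,0],
    [0,0,0,0,0,0,0],
  ],
)

```text
t: 21.42
ee_pos: [0.6177, -0.2823, 0.126]
tool_rot: [[-0.131, 0.964, -0.232], [0.991, 0.126, -0.035], [-0.004, -0.235, -0.972]]
wrist_force: [4.6, 0.3, 4.2]
opening: 0.0132
grasp_force: 60.1
```

Request:
move_arm(
  moves=[
    [0,0,-1.5,0.2,0,0,0],
    [0,0,0,0,0,0,0],
    [0,0,0,0,0,0,0],
  ],
)

```text
t: 21.67
ee_pos: [0.6172, -0.2824, 0.1261]
tool_rot: [[-0.131, 0.964, -0.23], [0.991, 0.126, -0.035], [-0.004, -0.233, -0.972]]
wrist_force: [6.5, 0.3, 3.4]
opening: 0.0134
grasp_force: 60.1
```

Request:
move_arm(
  moves=[
    [0,0,2.3,0,0.018,0,0],
    [0,0,2.3,0,0.018,0,0],
    [0,0,2.3,0,0.018,0,0],
    [0,0,0,0,0,0,0],
    [0,0,0,0,0,0,0],
  ],
)

```text
t: 22.08
ee_pos: [0.6235, -0.2816, 0.1247]
tool_rot: [[-0.131, 0.95, -0.283], [0.991, 0.124, -0.042], [-0.005, -0.286, -0.958]]
wrist_force: [4.8, 1.6, 7.3]
opening: 0.013
grasp_force: 60.6
```

Run:
```python
from h import *
s=r.read_state();p=s['ee_pos']-L;R=s['tool_rot'];print(p@EX,p@EY,p[2],np.degrees(np.arccos(-R[2,2])),s['wrist_force'],s['ft_torque']); f=p-(-R[:,2])*.122; print('foot',f@EX,f@EY,f[2])
```

```text
-0.002526679870269475 -0.11523148953708053 0.12474785307957692 16.648509196999818 [4.8409 1.6191 7.3185] [ 0.2902 -1.531  -0.0764]
foot -0.037473544203006165 -0.11585740826765162 0.00786204984998376
```

Request:
move_arm(
  moves=[
    [0,0,2.3,0,0.018,0,0],
    [0,0,0,0,0,0,0],
    [25,0,0,0,0,0,0],
    [30,0,0,0,0,0,0],
    [30,0,0,0,0,0,0],
    [30,0,0,0,0,0,0],
  ],
)

```text
t: 22.58
ee_pos: [0.6215, -0.281, 0.1217]
tool_rot: [[-0.131, 0.942, -0.309], [0.991, 0.124, -0.042], [-0.002, -0.312, -0.95]]
wrist_force: [-0.5, -0.6, 0.0]
opening: 0.0256
grasp_force: 0.0
```

Request:
move_arm(
  moves=[
    [30,0,0,-15,0,0,0],
    [30,0,0,-30,0,0,0],
    [30,0,0,-40,0,0,0],
    [30,0,0,-40,0,0,0],
    [30,0,0,-40,0,0,0],
    [30,0,0,0,0,0,0],
  ],
)

```text
t: 23.08
ee_pos: [0.6729, -0.278, 0.2619]
tool_rot: [[-0.131, 0.945, -0.299], [0.991, 0.123, -0.047], [-0.008, -0.302, -0.953]]
wrist_force: [0.0, -0.4, 0.6]
opening: 0.0254
grasp_force: 0.0
```

Run:
```python
from h import *
s=r.read_state();p=s['ee_pos'];print(p,s['tool_rot'])
im=snap('scene'); a=im[165:265,140:290]; cv2.imwrite('pics/s4.png',cv2.resize(a,None,fx=5,fy=5,interpolation=cv2.INTER_CUBIC)[:,:,::-1])
find('scene',['board1_centre','board1_foot','handle'])
snap('wrist'); find('wrist',['board1_centre','board1_foot'])
R=down(3.035)
plan([((.545,.05,.33),R,50,12),((.522,.2925,.28),R,50,7),((.522,.2925,.133),R,50,5)])
```

```text
[ 0.6729 -0.278   0.2619] [[-0.1315  0.9453 -0.2986]
 [ 0.9913  0.1229 -0.0474]
 [-0.0081 -0.3022 -0.9532]]
scene board1_centre 0.69 [ 0.6122 -0.2787  0.0859] [176. 227.] []
scene board1_centre 0.6 [0.5283 0.3627 0.0961] [341. 154.] []
scene handle 0.88 [ 0.8554 -0.2055  0.0171] [223. 295.] []
scene handle 0.6 [ 0.4335 -0.1718  0.0148] [196. 190.] []
scene handle 0.55 [0.324  0.2548 0.0145] [290. 142.] []
wrist board1_centre 0.79 [ 0.6135 -0.2797  0.0847]  []
[[50,28.3,-8.2,-3.8,-0.023,-0.018,-0.11],[50,29.0,-5.0,-4.5,-0.023,-0.018,-0.11],[50,29.3,-1.7,-5.1,-0.023,-0.018,-0.11],[50,29.2,1.7,-5.6,-0.022,-0.018,-0.11],[50,28.7,5.0,-6.0,-0.023,-0.018,-0.11],[50,27.9,8.2,-6.4,-0.023,-0.017,-0.11],[50,26.7,11.4,-6.6,-0.022,-0.018,-0.11],[50,25.1,14.4,-6.8,-0.023,-0.017,-0.11],[50,23.3,17.2,-6.9,-0.022,-0.018,-0.11],[50,21.1,19.8,-6.8,-0.023,-0.017,-0.11],[50,18.7,22.2,-6.7,-0.022,-0.018,-0.111],[50,16.1,24.2,-6.5,-0.023,-0.017,-0.11]]
[[50,6.9,34.1,7.1,0.0,0.0,0.0],[50,7.0,34.1,7.2,0.0,0.0,0.0],[50,6.9,34.1,7.1,0.0,0.0,0.0],[50,7.0,34.1,7.2,0.0,0.0,0.0],[50,6.9,34.1,7.1,0.0,0.0,0.0],[50,7.0,34.1,7.2,0.0,0.0,0.0],[50,6.9,34.1,7.1,0.0,0.0,0.0],[50,0.0,0.0,29.4,0.0,0.0,0.0],[50,0.0,0.0,29.4,0.0,0.0,0.0],[50,0.0,0.0,29.4,0.0,0.0,0.0],[50,0.0,0.0,29.4,0.0,0.0,0.0],[50,0.0,-0.1,29.4,0.0,0.0,0.0]]
```

View pics/s4.png

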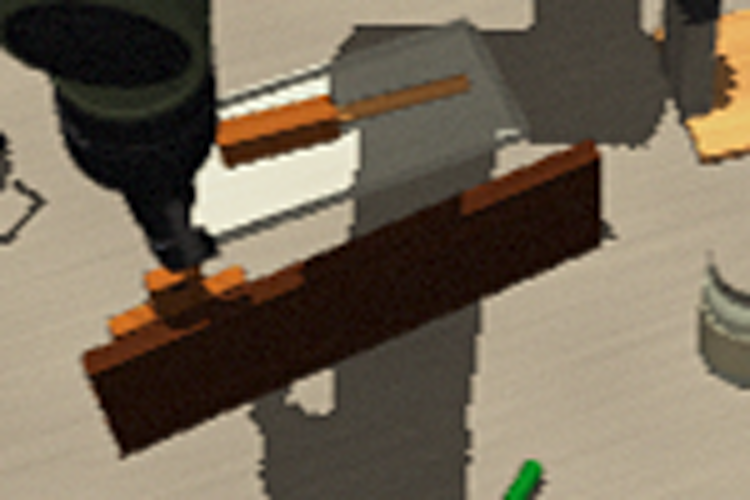

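Crop: board 1 leans on the wall with its handle above the wall's top at (175,290). Its measured centre (0.613, −0.280, 0.085) is what I expect. On to board 2.

Request:
move_arm(
  moves=[
    [50,28,-8,-4,-0.023,-0.018,-0.11],
    [50,29,-5,-5,-0.023,-0.018,-0.11],
    [50,29,-2,-5,-0.023,-0.018,-0.11],
    [50,29,2,-6,-0.022,-0.018,-0.11],
    [50,29,5,-6,-0.023,-0.018,-0.11],
    [50,28,8,-6,-0.023,-0.017,-0.11],
    [50,27,11,-7,-0.022,-0.018,-0.11],
    [50,25,14,-7,-0.023,-0.017,-0.11],
    [50,23,17,-7,-0.022,-0.018,-0.11],
    [50,21,20,-7,-0.023,-0.017,-0.11],
    [50,19,22,-7,-0.022,-0.018,-0.11],
    [50,16,24,-6,-0.023,-0.017,-0.11],
  ],
)

```text
t: 24.43
ee_pos: [0.5561, 0.0459, 0.3296]
tool_rot: [[-0.991, 0.13, -0.002], [0.13, 0.991, -0.006], [0.001, -0.006, -1.0]]
wrist_force: [0.9, -0.6, 0.8]
opening: 0.043
grasp_force: 0.0
```

Request:
move_arm(
  moves=[
    [50,7,34,7,0,0,0],
    [50,7,34,7,0,0,0],
    [50,7,34,7,0,0,0],
    [50,7,34,7,0,0,0],
    [50,7,34,7,0,0,0],
    [50,7,34,7,0,0,0],
    [50,7,34,7,0,0,0],
    [50,0,0,0,0,0,0],
    [50,0,0,0,0,0,0],
  ],
)

```text
t: 25.18
ee_pos: [0.54, 0.2876, 0.2777]
tool_rot: [[-0.991, 0.133, -0.005], [0.133, 0.991, -0.008], [0.004, -0.008, -1.0]]
wrist_force: [-0.6, -1.0, 0.1]
opening: 0.0427
grasp_force: 0.0
```

Run:
```python
from h import *
R=down(3.035);s=r.read_state();print(s['ee_pos'],s['tool_rot'])
plan([((.522,.2925,.21),R,50,3),((.522,.2925,.133),R,50,4)])
```

```text
[0.54   0.2876 0.2777] [[-0.9912  0.1326 -0.0047]
 [ 0.1326  0.9911 -0.0079]
 [ 0.0036 -0.0085 -1.    ]]
[[50,6.1,1.0,22.6,-0.003,-0.001,-0.009],[50,6.1,1.0,22.6,-0.003,-0.001,-0.009],[50,6.1,1.0,22.5,-0.002,-0.002,-0.008],[50,0.0,0.0,19.3,0.0,0.0,0.0],[50,0.0,0.0,19.2,0.0,0.0,0.0],[50,0.0,0.0,19.3,0.0,0.0,0.0],[50,0.1,0.0,19.2,0.0,0.0,0.0]]
```

Request:
move_arm(
  moves=[
    [50,6,1,22,-0.003,-0.001,-0.009],
    [50,6,1,22,-0.003,-0.001,-0.009],
    [50,6,1,22,-0.002,-0.002,-0.008],
    [50,0,0,20,0,0,0],
    [50,0,0,20,0,0,0],
    [50,0,0,20,0,0,0],
    [50,0,0,17,0,0,0],
    [50,0,0,0,0,0,0],
    [0,0,0,0,0,0,0],
    [0,0,0,0,0,0,0],
    [0,0,0,0,0,0,0],
    [0,0,0,0,0,0,0],
  ],
)

```text
t: 26.18
ee_pos: [0.526, 0.2918, 0.1377]
tool_rot: [[-0.994, 0.11, 0.006], [0.11, 0.994, 0.002], [-0.006, 0.002, -1.0]]
wrist_force: [0.9, 0.1, 0.9]
opening: 0.0135
grasp_force: 58.9
```

Request:
move_arm(
  moves=[
    [0,0,0,0,0,0,0],
    [0,0,0,0,0,0,0],
    [0,0,0,0,0,0,0],
  ],
)

```text
t: 26.43
ee_pos: [0.526, 0.2919, 0.1377]
tool_rot: [[-0.994, 0.11, 0.006], [0.11, 0.994, 0.001], [-0.006, 0.002, -1.0]]
wrist_force: [0.3, -1.5, 5.7]
opening: 0.0134
grasp_force: 59.5
```

Run:
```python
from h import *
s=r.read_state();p=np.array(s['ee_pos']);print(p,s['tool_rot'],s['opening'],s['wrist_force'])
plan([(p+[0,0,.05],s['tool_rot'],0,3),(p+[0,0,.20],s['tool_rot'],0,5),(led(-.0047,0,.28),tilt(14),0,16)])
```

```text
[0.526  0.2919 0.1377] [[-0.9939  0.1101  0.0059]
 [ 0.1101  0.9939  0.0013]
 [-0.0057  0.002  -1.    ]] 0.013368867874924863 [ 0.3395 -1.5222  5.6997]
[[0,-0.1,0.0,-16.7,0.0,0.0,0.0],[0,-0.1,0.0,-16.6,0.0,0.0,0.0],[0,-0.1,0.1,-16.7,0.0,0.0,0.0],[0,-0.2,0.1,-30.0,0.0,0.0,0.0],[0,-0.2,0.0,-30.0,0.0,0.0,0.0],[0,-0.1,0.1,-30.0,0.0,0.0,0.0],[0,-0.2,0.0,-30.0,0.0,0.0,0.0],[0,-0.1,0.1,-30.0,0.0,0.0,0.0],[0,-8.1,-28.0,3.6,0.013,0.01,0.083],[0,-10.5,-27.2,3.9,0.013,0.01,0.083],[0,-12.7,-26.2,4.1,0.013,0.01,0.083],[0,-14.9,-25.0,4.3,0.013,0.01,0.083]]
[[0,-16.9,-23.6,4.4,0.013,0.01,0.083],[0,-18.9,-22.0,4.6,0.014,0.01,0.083],[0,-20.7,-20.3,4.7,0.013,0.01,0.082],[0,-22.3,-18.5,4.7,0.014,0.01,0.083],[0,-23.8,-16.5,4.7,0.014,0.011,0.082],[0,-25.2,-14.5,4.6,0.013,0.011,0.083],[0,-26.3,-12.2,4.5,0.013,0.01,0.082],[0,-27.3,-10.0,4.4,0.014,0.011,0.083],[0,-28.0,-7.6,4.3,0.013,0.01,0.082],[0,-28.6,-5.3,4.1,0.014,0.011,0.083],[0,-29.0,-2.8,3.8,0.013,0.01,0.082],[0,-29.2,-0.4,3.5,0.014,0.011,0.083]]
```

Request:
move_arm(
  moves=[
    [0,0,0,-17,0,0,0],
    [0,0,0,-17,0,0,0],
    [0,0,0,-17,0,0,0],
    [0,0,0,-30,0,0,0],
    [0,0,0,-30,0,0,0],
    [0,0,0,-30,0,0,0],
    [0,0,0,-30,0,0,0],
    [0,0,0,-30,0,0,0],
    [0,-8,-28,4,0.013,0.01,0.083],
    [0,-10,-27,4,0.013,0.01,0.083],
    [0,-13,-26,4,0.013,0.01,0.083],
    [0,-15,-25,4,0.013,0.01,0.083],
  ],
)

```text
t: 27.43
ee_pos: [0.544, 0.1762, 0.3225]
tool_rot: [[-0.902, 0.429, -0.05], [0.431, 0.901, -0.038], [0.029, -0.056, -0.998]]
wrist_force: [0.8, 0.1, -1.7]
opening: 0.0133
grasp_force: 58.9
```

Request:
move_arm(
  moves=[
    [0,-17,-24,4,0.013,0.01,0.083],
    [0,-19,-22,5,0.014,0.01,0.083],
    [0,-21,-20,5,0.013,0.01,0.082],
    [0,-22,-18,5,0.014,0.01,0.083],
    [0,-24,-17,5,0.014,0.011,0.082],
    [0,-25,-14,5,0.013,0.011,0.083],
    [0,-26,-12,4,0.013,0.01,0.082],
    [0,-27,-10,4,0.014,0.011,0.083],
    [0,-28,-8,4,0.013,0.01,0.082],
    [0,-29,-5,4,0.014,0.011,0.083],
    [0,-29,-3,4,0.013,0.01,0.082],
    [0,-29,0,4,0.014,0.011,0.083],
  ],
)

```text
t: 28.43
ee_pos: [0.605, -0.1682, 0.2782]
tool_rot: [[-0.126, 0.962, -0.243], [0.992, 0.122, -0.031], [0.0, -0.245, -0.969]]
wrist_force: [0.6, 0.7, -1.4]
opening: 0.0133
grasp_force: 64.9
```

Request:
move_arm(
  moves=[
    [0,0,0,0,0,0,0],
    [0,0,0,0,0,0,0],
  ],
)

```text
t: 28.6
ee_pos: [0.6047, -0.1686, 0.2769]
tool_rot: [[-0.127, 0.961, -0.245], [0.992, 0.124, -0.03], [0.002, -0.246, -0.969]]
wrist_force: [-0.7, -0.9, -0.7]
opening: 0.0135
grasp_force: 64.6
```

Run:
```python
from h import *
s=r.read_state();p=s['ee_pos']-L;print(s['ee_pos'],p@EX,p@EY,s['tool_rot'],s['opening'])
plan([(led(-.0037,0,.20),tilt(14),0,3),(led(-.0037,0,.135),tilt(14),0,5)])
```

```text
[ 0.6047 -0.1686  0.2769] -0.006447882099524864 -0.0007527795649767106 [[-0.1274  0.9612 -0.2446]
 [ 0.9919  0.1239 -0.0297]
 [ 0.0018 -0.2464 -0.9692]] 0.013539768589140643
[[0,0.2,7.2,24.6,-0.002,-0.001,-0.001],[0,0.2,7.2,24.6,-0.001,-0.001,0.0],[0,0.3,7.1,24.7,-0.002,0.0,-0.001],[0,0.0,3.1,12.6,0.0,0.0,0.0],[0,0.0,3.1,12.6,0.0,0.0,0.0],[0,0.0,3.2,12.6,0.0,0.0,0.0],[0,0.0,3.1,12.6,0.0,0.0,0.0],[0,0.0,3.2,12.6,0.0,0.0,0.0]]
```

Request:
move_arm(
  moves=[
    [0,0,7,25,-0.002,-0.001,0],
    [0,0,7,25,-0.001,-0.001,0],
    [0,0,7,25,-0.002,0,0],
    [0,0,3,12.5,0,0,0],
    [0,0,3,12.5,0,0,0],
    [0,0,3,12.5,0,0,0],
    [0,0,3,12.5,0,0,0],
    [0,0,3,12.5,0,0,0],
    [0,0,0,0,0,0,0],
    [0,0,0.5,2,0,0,0],
    [0,0,0.5,2,0,0,0],
    [0,0,0,0,0,0,0],
  ],
)

```text
t: 29.6
ee_pos: [0.607, -0.1661, 0.1337]
tool_rot: [[-0.131, 0.963, -0.236], [0.991, 0.127, -0.032], [-0.001, -0.239, -0.971]]
wrist_force: [-1.0, 1.1, 2.7]
opening: 0.013
grasp_force: 65.4
```

Request:
move_arm(
  moves=[
    [0,0,0.3,1,0,0,0],
    [0,0,0.3,1,0,0,0],
    [0,0,0,0,0,0,0],
  ],
)

```text
t: 29.85
ee_pos: [0.6073, -0.1662, 0.1333]
tool_rot: [[-0.131, 0.963, -0.235], [0.991, 0.127, -0.033], [-0.002, -0.238, -0.971]]
wrist_force: [-0.7, 2.6, 11.7]
opening: 0.0135
grasp_force: 66.6
```

Run:
```python
from h import *
s=r.read_state();p=s['ee_pos']-L;R=s['tool_rot'];print(p@EX,p@EY,p[2],s['wrist_force'],s['ft_torque'])
for h in(.126,.13): f=s['ee_pos']+R[:,2]*h;print('foot pred',f,'centre',f-R[:,2]*.08)
im=snap('scene','s5.png'); find('scene',['board1_centre','board1_foot'])
im2=snap('top'); find('top',['board1_centre','board1_foot'])
a=im[165:265,140:290]; cv2.imwrite('pics/s5.png',cv2.resize(a,None,fx=5,fy=5,interpolation=cv2.INTER_CUBIC)[:,:,::-1])
```

```text
-0.003577101204946299 0.001284955557116043 0.1332602729355168 [-0.725   2.5836 11.7134] [ 0.8145  1.0954 -0.2761]
foot pred [ 0.5776 -0.1703  0.0109] centre [ 0.5965 -0.1677  0.0886]
foot pred [ 0.5767 -0.1704  0.007 ] centre [ 0.5955 -0.1678  0.0847]
scene board1_centre 0.73 [ 0.6114 -0.2813  0.0839] [175. 227.] []
scene board1_centre 0.17 [ 0.5935 -0.1517  0.0909] [212. 210.] []
top board1_centre 0.8 [ 0.6141 -0.28    0.0847] [328. 178.] []
top board1_centre 0.46 [ 0.5873 -0.2845  0.0087] [326. 190.] []
```

View pics/s5.png

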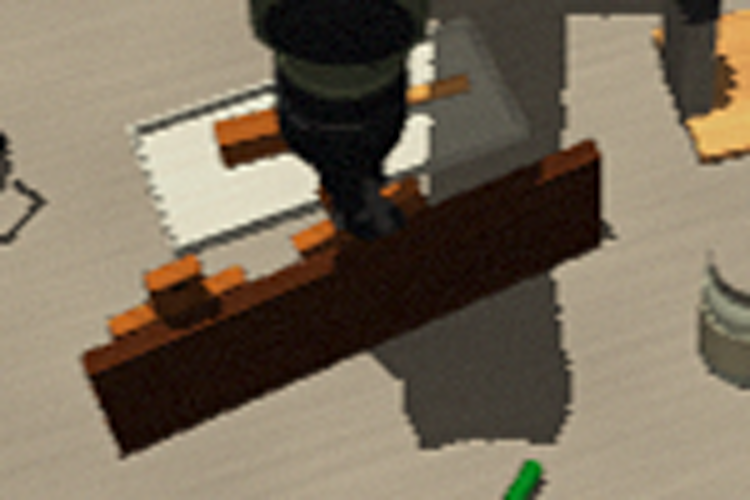

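Crop: board 2 is behind the wall, its shoulders at (315,235) and (405,190) parallel to board 1's. Floor contact is felt, so I push it to the rail.

Request:
move_arm(
  moves=[
    [0,0,-0.3,-1,0,0,0],
    [0,0,-1.5,0.4,0,0,0],
    [0,0,-1.5,0.4,0,0,0],
    [0,0,-1.5,0.4,0,0,0],
    [0,0,0,0,0,0,0],
    [0,0,0,0,0,0,0],
  ],
)

```text
t: 30.65
ee_pos: [0.6049, -0.1675, 0.1338]
tool_rot: [[-0.131, 0.964, -0.231], [0.991, 0.126, -0.034], [-0.003, -0.233, -0.972]]
wrist_force: [3.8, 2.5, 6.6]
opening: 0.013
grasp_force: 66.1
```

Request:
move_arm(
  moves=[
    [0,0,-1.5,0.2,0,0,0],
    [0,0,-1.5,0.2,0,0,0],
    [0,0,0,0,0,0,0],
    [0,0,0,0,0,0,0],
  ],
)

```text
t: 30.98
ee_pos: [0.6034, -0.168, 0.1343]
tool_rot: [[-0.131, 0.965, -0.227], [0.991, 0.126, -0.034], [-0.004, -0.23, -0.973]]
wrist_force: [5.2, 1.7, 5.8]
opening: 0.0131
grasp_force: 65.5
```

```bash
cat >> h.py <<'E'
def rep(h):
    s=r.read_state();p=s['ee_pos']-L;R=s['tool_rot'];f=p+R[:,2]*h
    print('tcp',p@EX,p@EY,p[2],'tilt',np.degrees(np.arccos(-R[2,2])),'F',s['wrist_force'],s['ft_torque'],'foot',f@EX,f@EY,f[2],s['opening'])
E
python3 -c "
from h import *
rep(.129)"
```

```text
tcp -0.007669217430765808 2.945445459478884e-05 0.1342737776848896 tilt 13.292303397382124 F [5.2089 1.668  5.8088] [ 0.3998 -1.8024 -0.0126] foot -0.03732448133985073 -0.00045005565122641176 0.008729717764992706 0.01314782587537771
```

Request:
move_arm(
  moves=[
    [0,0,2.3,0,0.018,0,0],
    [0,0,2.3,0,0.018,0,0],
    [0,0,2.3,0,0.018,0,0],
    [0,0,2.3,0,0.018,0,0],
    [0,0,0,0,0,0,0],
    [0,0,0,0,0,0,0],
  ],
)

```text
t: 31.48
ee_pos: [0.6126, -0.1667, 0.1321]
tool_rot: [[-0.131, 0.946, -0.296], [0.991, 0.124, -0.043], [-0.004, -0.299, -0.954]]
wrist_force: [7.0, 0.6, 8.1]
opening: 0.0133
grasp_force: 66.0
```

```bash
python3 -c "
from h import *
rep(.129)"
```

```text
tcp 0.0015859995089794409 0.0001348727030981962 0.13205259206360714 tilt 17.409450968108164 F [7.0051 0.6296 8.0603] [ 0.4443 -1.6324 -0.0294] foot -0.03700611809050746 -0.0004147386655009035 0.008961954533793573 0.013251030063371234
```

Good; releasing and retreating.

Request:
move_arm(
  moves=[
    [25,0,0,0,0,0,0],
    [30,0,0,0,0,0,0],
    [30,0,0,0,0,0,0],
    [30,0,0,0,0,0,0],
    [30,0,0,-15,0,0,0],
    [30,0,0,-30,0,0,0],
    [30,0,0,-40,0,0,0],
    [30,0,0,-40,0,0,0],
    [30,0,0,-40,0,0,0],
    [30,0,0,0,0,0,0],
  ],
)

```text
t: 32.32
ee_pos: [0.6626, -0.1608, 0.2946]
tool_rot: [[-0.131, 0.948, -0.291], [0.991, 0.123, -0.047], [-0.009, -0.295, -0.955]]
wrist_force: [-0.2, 0.4, 1.2]
opening: 0.0256
grasp_force: 0.0
```

Run:
```python
from h import *
s=r.read_state();p=s['ee_pos'];print(p)
snap('scene');find('scene',['board1_centre','handle'])
snap('wrist'); find('wrist',['board1_centre'])
print(led(-.0126,0,.0845))
R=down(3.035)
plan([((.56,.06,.33),R,50,14),((.527,.362,.29),R,50,9)])
```

```text
[ 0.6626 -0.1608  0.2946]
scene board1_centre 0.65 [ 0.4425 -0.1399 -0.0003] [206. 192.] []
scene board1_centre 0.58 [ 0.6121 -0.2777  0.084 ] [176. 227.] []
scene handle 0.61 [ 0.8519 -0.2064  0.0186] [222. 294.] []
scene handle 0.57 [ 0.4373 -0.1752  0.0154] [196. 191.] []
scene handle 0.53 [0.3242 0.2546 0.0192] [290. 141.] []
scene handle 0.29 [ 0.7199  0.075  -0.0032] [289. 234.] []
wrist board1_centre 0.8 [ 0.6097 -0.2813  0.083 ]  []
wrist board1_centre 0.54 [ 0.5899 -0.138   0.0841]  []
[ 0.5985 -0.1686  0.0845]
[[50,16.5,-5.6,-1.7,-0.019,-0.015,-0.094],[50,16.9,-4.0,-2.0,-0.019,-0.015,-0.094],[50,17.2,-2.4,-2.3,-0.019,-0.015,-0.094],[50,17.3,-0.7,-2.6,-0.019,-0.015,-0.095],[50,17.2,1.0,-2.9,-0.019,-0.015,-0.094],[50,17.0,2.6,-3.1,-0.019,-0.015,-0.095],[50,16.6,4.3,-3.3,-0.019,-0.015,-0.094],[50,16.1,5.9,-3.4,-0.019,-0.015,-0.095],[50,15.4,7.4,-3.5,-0.019,-0.016,-0.094],[50,14.6,8.9,-3.6,-0.019,-0.015,-0.095],[50,13.7,10.4,-3.7,-0.02,-0.016,-0.094],[50,12.5,11.6,-3.6,-0.019,-0.015,-0.095]]
[[50,11.4,12.9,-3.6,-0.02,-0.016,-0.094],[50,10.0,13.9,-3.5,-0.019,-0.015,-0.095],[50,7.2,33.0,4.4,0.0,0.0,0.0],[50,7.2,33.0,4.4,0.0,0.0,0.0],[50,7.2,33.0,4.4,0.0,0.0,0.0],[50,7.2,33.0,4.4,0.0,0.0,0.0],[50,7.2,33.0,4.5,0.0,0.0,0.0],[50,7.2,33.0,4.4,0.0,0.0,0.0],[50,7.2,32.9,4.5,0.0,0.0,0.0],[50,7.3,33.0,4.4,0.0,0.0,0.0],[50,7.2,32.9,4.5,0.0,0.0,0.0]]
```

Request:
move_arm(
  moves=[
    [50,16,-6,-2,-0.019,-0.015,-0.094],
    [50,17,-4,-2,-0.019,-0.015,-0.094],
    [50,17,-2,-2,-0.019,-0.015,-0.094],
    [50,17,-1,-3,-0.019,-0.015,-0.095],
    [50,17,1,-3,-0.019,-0.015,-0.094],
    [50,17,3,-3,-0.019,-0.015,-0.095],
    [50,17,4,-3,-0.019,-0.015,-0.094],
    [50,16,6,-3,-0.019,-0.015,-0.095],
    [50,15,7,-3,-0.019,-0.016,-0.094],
    [50,15,9,-4,-0.019,-0.015,-0.095],
    [50,14,10,-4,-0.02,-0.016,-0.094],
    [50,12,12,-4,-0.019,-0.015,-0.095],
  ],
)

```text
t: 33.57
ee_pos: [0.5722, 0.0282, 0.3234]
tool_rot: [[-0.958, 0.286, -0.038], [0.287, 0.957, -0.033], [0.027, -0.042, -0.999]]
wrist_force: [0.2, 0.2, 0.2]
opening: 0.043
grasp_force: 0.0
```

Request:
move_arm(
  moves=[
    [50,11,13,-4,-0.02,-0.016,-0.094],
    [50,10,14,-4,-0.019,-0.015,-0.095],
    [50,7,33,4,0,0,0],
    [50,7,33,4,0,0,0],
    [50,7,33,4,0,0,0],
    [50,7,33,4,0,0,0],
    [50,7,33,4,0,0,0],
    [50,7,33,4,0,0,0],
    [50,7,33,4,0,0,0],
    [50,7,33,4,0,0,0],
    [50,0,0,0,0,0,0],
    [50,0,0,0,0,0,0],
  ],
)

```text
t: 34.57
ee_pos: [0.5314, 0.3279, 0.2975]
tool_rot: [[-0.995, 0.103, -0.001], [0.103, 0.995, -0.004], [0.0, -0.004, -1.0]]
wrist_force: [0.5, -0.2, 0.2]
opening: 0.0428
grasp_force: 0.0
```

Run:
```python
from h import *
s=r.read_state();p=s['ee_pos'];print(p,s['tool_rot'])
a=snap('scene');find('scene',['board1_centre'])
b=snap('top');find('top',['board1_centre'])
a=cv2.resize(a[170:260,150:280],(520,360),interpolation=cv2.INTER_CUBIC); b=cv2.resize(b[155:215,235:365],(520,240),interpolation=cv2.INTER_CUBIC)
cv2.imwrite('pics/s6.png',np.vstack([a,b])[:,:,::-1])
snap('wrist');find('wrist',['board1_centre'])
R=down(3.035)
plan([((.529,.362,.21),R,50,4),((.529,.362,.132),R,50,4)])
```

```text
[0.5314 0.3279 0.2975] [[-0.9947  0.1031 -0.0007]
 [ 0.1031  0.9947 -0.0039]
 [ 0.0003 -0.004  -1.    ]]
scene board1_centre 0.63 [ 0.6128 -0.281   0.0842] [176. 227.] []
top board1_centre 0.74 [ 0.6141 -0.2829  0.0842] [328. 178.] []
top board1_centre 0.25 [ 0.5712 -0.1438  0.0073] [288. 195.] []
[[50,2.3,8.8,22.5,0.0,0.001,0.0],[50,2.3,8.9,22.6,0.0,0.001,0.0],[50,2.2,8.8,22.5,-0.001,0.001,-0.001],[50,2.2,8.8,22.6,0.0,0.001,0.0],[50,0.0,0.0,19.5,0.0,0.0,0.0],[50,0.0,0.0,19.5,0.0,0.0,0.0],[50,0.0,0.0,19.5,0.0,0.0,0.0],[50,0.0,0.1,19.5,0.0,0.0,0.0]]
```

View pics/s6.png

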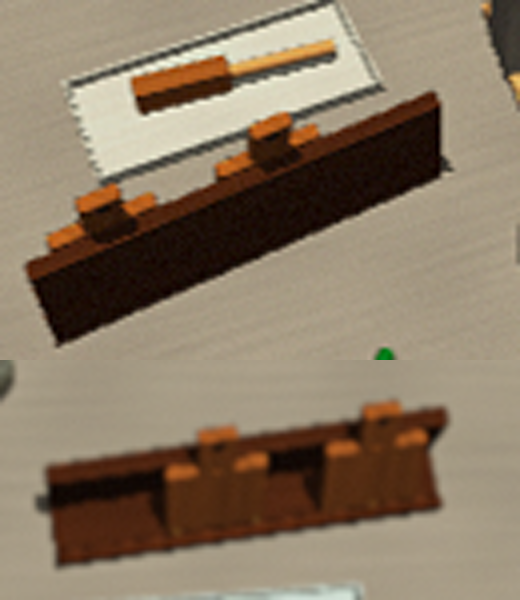

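Picture: boards 1 and 2 both lean flat on the wall. Board 2, at columns 165–268 of the lower view, slid about 30 mm towards +y on release. That leaves too little room for board 3, so I re-grip board 2 and shift it first.

Run:
```python
from h import *
T=tilt(17.5);u=-T[:,2]
g=led(-.0004,.0315,.1246)
plan([((.57,.05,.32),tilt(5),40,12),(g+.13*u,T,40,5)])
```

```text
[[40,-5.5,-22.5,-1.6,0.006,0.005,0.111],[40,-7.9,-21.8,-1.5,0.006,0.005,0.111],[40,-10.3,-20.8,-1.4,0.006,0.005,0.111],[40,-12.5,-19.6,-1.3,0.006,0.005,0.111],[40,-14.6,-18.0,-1.3,0.006,0.005,0.111],[40,-16.5,-16.3,-1.3,0.007,0.005,0.111],[40,-18.2,-14.4,-1.3,0.006,0.005,0.111],[40,-19.7,-12.3,-1.3,0.007,0.005,0.111],[40,-21.0,-10.1,-1.3,0.006,0.005,0.111],[40,-21.9,-7.7,-1.3,0.007,0.005,0.111],[40,-22.6,-5.2,-1.4,0.007,0.006,0.111],[40,-23.1,-2.7,-1.6,0.006,0.005,0.11]]
[[40,-37.8,11.4,13.4,0.044,0.0,0.0],[40,-37.8,12.0,12.8,0.044,0.0,0.0],[40,-37.8,12.6,12.3,0.043,0.0,0.0],[40,-37.8,13.0,11.8,0.044,0.0,0.0],[40,-37.8,13.6,11.1,0.043,0.0,0.0]]
```

Request:
move_arm(
  moves=[
    [40,-6,-22,-2,0.006,0.005,0.111],
    [40,-8,-22,-2,0.006,0.005,0.111],
    [40,-10,-21,-1,0.006,0.005,0.111],
    [40,-12,-20,-1,0.006,0.005,0.111],
    [40,-15,-18,-1,0.006,0.005,0.111],
    [40,-16,-16,-1,0.007,0.005,0.111],
    [40,-18,-14,-1,0.006,0.005,0.111],
    [40,-20,-12,-1,0.007,0.005,0.111],
    [40,-21,-10,-1,0.006,0.005,0.111],
    [40,-22,-8,-1,0.007,0.005,0.111],
    [40,-23,-5,-1,0.007,0.006,0.111],
    [40,-23,-3,-2,0.006,0.005,0.11],
  ],
)

```text
t: 35.87
ee_pos: [0.5704, 0.0495, 0.3185]
tool_rot: [[-0.125, 0.988, -0.086], [0.992, 0.125, -0.011], [-0.0, -0.087, -0.996]]
wrist_force: [0.5, -0.4, 0.1]
opening: 0.0341
grasp_force: 0.0
```

Request:
move_arm(
  moves=[
    [40,-38,11,13,0.044,0,0],
    [40,-38,12,13,0.044,0,0],
    [40,-38,13,12,0.043,0,0],
    [40,-38,13,12,0.044,0,0],
    [40,-38,13,11,0.043,0,0],
    [40,0,0,0,0,0,0],
    [40,0,0,0,0,0,0],
    [40,0,0,0,0,0,0],
  ],
)

```text
t: 36.53
ee_pos: [0.645, -0.1301, 0.247]
tool_rot: [[-0.13, 0.945, -0.299], [0.991, 0.125, -0.039], [0.001, -0.301, -0.954]]
wrist_force: [-0.7, 0.9, 0.2]
opening: 0.0343
grasp_force: 0.0
```

Run:
```python
from h import *
rep(.122)
snap('wrist','w7.png')
for d in r.place_of('wrist','board1_centre'):
    p=toworld('wrist',d['position'])-L; print(d['score'],p@EX,p@EY,p[2])
T=tilt(17.5);u=-T[:,2];g=led(-.0004,.0315,.1246)
plan([(g+.05*u,T,40,3),(g,T,40,3)])
```

```text
tcp 0.038466507691648666 0.032219114502597714 0.24699351004114822 tilt 17.531436591418487 F [-0.6689  0.9364  0.1703] [ 0.0563 -0.261  -0.0126] foot 0.0017171521954526135 0.03229409992546097 0.13066018820338038 0.034264760104535996
0.61 -0.16929873453378178 0.013597694824977089 0.018217759106997883
[[40,-0.6,0.0,27.2,0.001,0.001,0.001],[40,-0.7,0.0,27.2,0.001,0.0,0.001],[40,-0.6,0.0,27.3,0.002,0.001,0.001],[40,0.0,0.0,16.7,0.0,0.0,0.0],[40,0.0,0.0,16.6,0.0,0.0,0.0],[40,-0.1,0.0,16.7,0.0,0.0,0.0]]
```

View pics/w7.png

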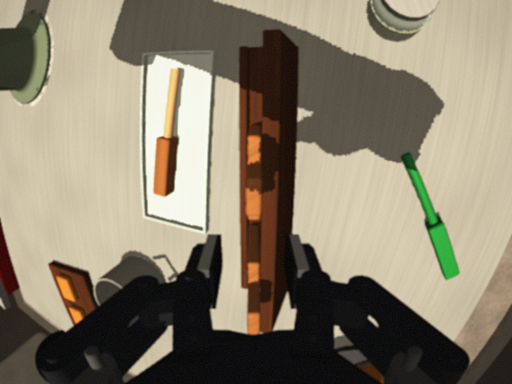

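Wrist picture: board 2's blade top spans rows 137–222 at column 253. I turn that into a ledge y.

Run:
```python
from h import *
s=r.read_state()
for v in(137,180,222):
    p=ray(253,v,.108,s['ee_pos'],s['tool_rot'])-L; print(v,p@EX,p@EY)
im=cv2.imread('pics/w7.png').astype(int)
# bright orange profile along column 250..258
m=im[100:260,248:260].mean(1); print([(100+i,*m[i].astype(int)) for i in range(20,160,5)])
```

```text
137 -0.0045713242288840895 0.07291548357267429
180 -0.004452693760000661 0.028867172167070496
222 -0.004324611073128204 -0.017918775195424126
[(120, np.int64(26), np.int64(49), np.int64(94)), (125, np.int64(17), np.int64(33), np.int64(61)), (130, np.int64(22), np.int64(40), np.int64(70)), (135, np.int64(34), np.int64(71), np.int64(127)), (140, np.int64(66), np.int64(134), np.int64(223)), (145, np.int64(64), np.int64(131), np.int64(217)), (150, np.int64(57), np.int64(118), np.int64(201)), (155, np.int64(61), np.int64(126), np.int64(213)), (160, np.int64(60), np.int64(124), np.int64(210)), (165, np.int64(20), np.int64(41), np.int64(72)), (170, np.int64(21), np.int64(40), np.int64(71)), (175, np.int64(20), np.int64(40), np.int64(72)), (180, np.int64(29), np.int64(58), np.int64(102)), (185, np.int64(28), np.int64(56), np.int64(100)), (190, np.int64(41), np.int64(84), np.int64(149)), (195, np.int64(61), np.int64(126), np.int64(214)), (200, np.int64(63), np.int64(131), np.int64(220)), (205, np.int64(65), np.int64(132), np.int64(221)), (210, np.int64(64), np.int64(131), np.int64(220)), (215, np.int64(57), np.int64(118), np.int64(201)), (220, np.int64(32), np.int64(61), np.int64(116)), (225, np.int64(18), np.int64(31), np.int64(56)), (230, np.int64(18), np.int64(37), np.int64(65)), (235, np.int64(19), np.int64(37), np.int64(66)), (240, np.int64(20), np.int64(39), np.int64(68)), (245, np.int64(19), np.int64(38), np.int64(68)), (250, np.int64(21), np.int64(39), np.int64(70)), (255, np.int64(21), np.int64(40), np.int64(71))]
```

Request:
move_arm(
  moves=[
    [40,-2,0,27,0,0,0],
    [40,-2,0,27,0,0,0],
    [40,-1,0,27,0,0,0],
    [40,0,0,17,0,0,0],
    [40,0,0,17,0,0,0],
    [40,0,0,9,0,0,0],
    [40,0,0,0,0,0,0],
    [0,0,0,0,0,0,0],
    [0,0,0,0,0,0,0],
    [0,0,0,0,0,0,0],
    [0,0,0,0,0,0,0],
    [0,0,0,0,0,0,0],
  ],
)

```text
t: 37.63
ee_pos: [0.6102, -0.1392, 0.1316]
tool_rot: [[-0.132, 0.946, -0.295], [0.991, 0.126, -0.04], [-0.001, -0.298, -0.955]]
wrist_force: [-0.9, 1.4, 7.0]
opening: 0.0132
grasp_force: 61.9
```

```bash
python3 -c "
from h import *
rep(.13)"
```

```text
tcp 0.0027843115649518117 0.02766935890503369 0.13158344468435015 tilt 17.327749823617324 F [-0.9203  1.449   6.9637] [ 0.2516  0.3958 -0.1232] foot -0.03593338092557887 0.02745142253559915 0.007483278727297052 0.013243877705580104
```

Request:
move_arm(
  moves=[
    [0,0,0,-3,0,0,0],
    [0,0,-0.5,-3,0,0,0],
    [0,-7,0,0,0,0,0],
    [0,-7,0,0,0,0,0],
    [0,-7,0,0,0,0,0],
    [0,-7,0,0,0,0,0],
    [0,0,0,0,0,0,0],
    [0,0,0,2.5,0,0,0],
    [0,0,0,2,0,0,0],
    [0,0,-0.5,1,0,0,0],
    [0,0,0,0,0,0,0],
    [0,0,0,0,0,0,0],
  ],
)

```text
t: 38.63
ee_pos: [0.613, -0.1672, 0.1316]
tool_rot: [[-0.133, 0.946, -0.295], [0.991, 0.126, -0.041], [-0.002, -0.298, -0.955]]
wrist_force: [1.3, 0.5, 5.3]
opening: 0.0131
grasp_force: 61.9
```

```bash
python3 -c "
from h import *
rep(.1294)"
```

```text
tcp 0.001917742070776883 -0.0004877896513214484 0.13162822427775778 tilt 17.333172278844607 F [1.3025 0.4896 5.3232] [-0.0544 -0.1751 -0.0681] foot -0.036632200034875634 -0.0008109078808319586 0.008104476297872004 0.01305728472947235
```

Request:
move_arm(
  moves=[
    [0,0,-1.5,0.2,0,0,0],
    [0,0,0,0,0,0,0],
    [0,0,0,0,0,0,0],
  ],
)

```text
t: 38.88
ee_pos: [0.6122, -0.1673, 0.1318]
tool_rot: [[-0.133, 0.947, -0.294], [0.991, 0.126, -0.041], [-0.002, -0.296, -0.955]]
wrist_force: [3.5, 0.8, 6.7]
opening: 0.0133
grasp_force: 62.1
```

```bash
python3 -c "
from h import *
rep(.1294)"
```

```text
tcp 0.0011208687401522656 -0.000488803582897869 0.1318236957062567 tilt 17.243494443998024 F [3.5154 0.7634 6.6813] [-0.0435 -0.8105 -0.0718] foot -0.03723585530456089 -0.0007911548019113859 0.008239758749360976 0.013326795929977847
```

Request:
move_arm(
  moves=[
    [0,0,1,0,0.008,0,0],
    [0,0,0,0,0,0,0],
    [28,0,0,0,0,0,0],
    [28,0,0,0,0,0,0],
    [28,0,0,0,0,0,0],
    [28,0,0,-8,0,0,0],
    [28,0,0,-15,0,0,0],
    [28,0,0,-25,0,0,0],
    [35,0,0,-35,0,0,0],
    [40,0,0,-35,0,0,0],
    [40,0,0,0,0,0,0],
    [40,0,0,0,0,0,0],
  ],
)

```text
t: 39.88
ee_pos: [0.6491, -0.1626, 0.2446]
tool_rot: [[-0.133, 0.944, -0.301], [0.991, 0.126, -0.042], [-0.002, -0.304, -0.953]]
wrist_force: [0.7, 0.2, -0.0]
opening: 0.0338
grasp_force: 0.0
```

Run:
```python
from h import *
rep(.1294); s=r.read_state()
im=snap('wrist').astype(int)
for c in (250,254):
    m=im[100:340,c-3:c+4,0].mean(1); print([(100+i,int(m[i])) for i in range(0,240,6)])
for d in r.place_of('wrist','board1_centre'):
    p=toworld('wrist',d['position'])-L; print(d['score'],p@EX,p@EY,p[2])
snap('top')
for d in r.place_of('top','board1_centre'):
    p=toworld('top',d['position'])-L; print(d['score'],p@EX,p@EY,p[2])
print([ (v,ray(253,v,.108,s['ee_pos'],s['tool_rot'])@EY-L@EY) for v in range(130,300,15)])
R=down(3.035)
plan([((.56,.06,.33),R,50,14),((.529,.362,.29),R,50,9)])
```

```text
tcp 0.03830899772677576 -0.0006223987440464117 0.24463386801043327 tilt 17.687513601642845 F [ 0.6859  0.2016 -0.0093] [-0.0232 -0.2984  0.0153] foot -0.0010037211536513275 -0.000993099890821212 0.12135090153679239 0.0338159381183692
[(100, 83), (106, 81), (112, 83), (118, 80), (124, 69), (130, 117), (136, 220), (142, 220), (148, 208), (154, 219), (160, 85), (166, 75), (172, 78), (178, 104), (184, 97), (190, 182), (196, 219), (202, 226), (208, 223), (214, 202), (220, 73), (226, 74), (232, 77), (238, 176), (244, 216), (250, 207), (256, 216), (262, 73), (268, 75), (274, 82), (280, 79), (286, 77), (292, 225), (298, 215), (304, 213), (310, 219), (316, 208), (322, 209), (328, 208), (334, 119)]
[(100, 105), (106, 103), (112, 104), (118, 86), (124, 72), (130, 127), (136, 229), (142, 225), (148, 214), (154, 231), (160, 71), (166, 73), (172, 79), (178, 103), (184, 100), (190, 165), (196, 225), (202, 224), (208, 225), (214, 217), (220, 70), (226, 72), (232, 73), (238, 180), (244, 224), (250, 209), (256, 222), (262, 69), (268, 73), (274, 72), (280, 72), (286, 72), (292, 222), (298, 215), (304, 
[... 972 characters left out ...]
.7,-0.019,-0.015,-0.094],[50,17.1,1.0,-6.0,-0.019,-0.015,-0.094],[50,16.9,2.7,-6.2,-0.019,-0.015,-0.094],[50,16.4,4.4,-6.4,-0.019,-0.015,-0.094],[50,15.9,6.1,-6.5,-0.019,-0.015,-0.095],[50,15.1,7.7,-6.7,-0.019,-0.015,-0.094],[50,14.2,9.2,-6.7,-0.019,-0.015,-0.095],[50,13.2,10.6,-6.7,-0.019,-0.015,-0.094],[50,12.0,11.9,-6.7,-0.019,-0.016,-0.095]]
[[50,10.7,13.1,-6.7,-0.019,-0.015,-0.094],[50,9.3,14.2,-6.5,-0.019,-0.016,-0.095],[50,7.0,33.0,4.4,0.0,0.0,0.0],[50,7.0,33.0,4.4,0.0,0.0,0.0],[50,7.0,33.0,4.4,0.0,0.0,0.0],[50,7.0,33.0,4.4,0.0,0.0,0.0],[50,7.0,33.0,4.5,0.0,0.0,0.0],[50,7.0,33.0,4.4,0.0,0.0,0.0],[50,7.0,33.0,4.5,0.0,0.0,0.0],[50,7.0,33.0,4.4,0.0,0.0,0.0],[50,6.9,33.0,4.5,0.0,0.0,0.0]]
```

Board 2 now sits at y = 0 (edges at ±45 mm) and board 1 at −112 mm. On to board 3.

Request:
move_arm(
  moves=[
    [50,17,-6,-5,-0.019,-0.015,-0.094],
    [50,17,-4,-5,-0.019,-0.015,-0.094],
    [50,17,-2,-5,-0.019,-0.015,-0.094],
    [50,17,-1,-6,-0.019,-0.015,-0.094],
    [50,17,1,-6,-0.019,-0.015,-0.094],
    [50,17,3,-6,-0.019,-0.015,-0.094],
    [50,16,4,-6,-0.019,-0.015,-0.094],
    [50,16,6,-6,-0.019,-0.015,-0.095],
    [50,15,8,-7,-0.019,-0.015,-0.094],
    [50,14,9,-7,-0.019,-0.015,-0.095],
    [50,13,11,-7,-0.019,-0.015,-0.094],
    [50,12,12,-7,-0.019,-0.016,-0.095],
  ],
)

```text
t: 41.08
ee_pos: [0.5722, 0.0288, 0.3173]
tool_rot: [[-0.958, 0.286, -0.036], [0.287, 0.957, -0.032], [0.026, -0.041, -0.999]]
wrist_force: [0.5, -0.4, -0.1]
opening: 0.043
grasp_force: 0.0
```

Request:
move_arm(
  moves=[
    [50,11,13,-7,-0.019,-0.015,-0.094],
    [50,9,14,-6,-0.019,-0.016,-0.095],
    [50,7,33,4,0,0,0],
    [50,7,33,4,0,0,0],
    [50,7,33,4,0,0,0],
    [50,7,33,4,0,0,0],
    [50,7,33,4,0,0,0],
    [50,7,33,4,0,0,0],
    [50,7,33,4,0,0,0],
    [50,7,33,4,0,0,0],
    [50,0,0,0,0,0,0],
    [50,0,0,0,0,0,0],
  ],
)

```text
t: 42.08
ee_pos: [0.5322, 0.3289, 0.2964]
tool_rot: [[-0.995, 0.103, 0.0], [0.103, 0.995, -0.003], [-0.001, -0.003, -1.0]]
wrist_force: [0.9, -1.0, -0.2]
opening: 0.0427
grasp_force: 0.0
```

Run:
```python
from h import *
s=r.read_state();print(s['ee_pos'],s['tool_rot'])
snap('wrist');find('wrist',['board1_centre'])
snap('scene');find('scene',['board1_centre'])
R=down(3.035)
plan([((.529,.3625,.21),R,50,4),((.529,.3625,.130),R,50,4)])
```

```text
[0.5322 0.3289 0.2964] [[-0.9947  0.1031  0.0002]
 [ 0.1031  0.9947 -0.0033]
 [-0.0005 -0.0033 -1.    ]]
wrist board1_centre 0.31 [0.5315 0.3598 0.0132]  []
scene board1_centre 0.7 [ 0.6124 -0.28    0.0826] [176. 227.] []
[[50,2.3,8.8,22.0,0.0,0.001,0.0],[50,2.2,8.8,22.0,-0.001,0.001,0.0],[50,2.2,8.8,22.1,0.0,0.001,-0.001],[50,2.2,8.9,22.1,-0.001,0.0,0.0],[50,0.0,0.0,20.0,0.0,0.0,0.0],[50,0.0,0.0,20.0,0.0,0.0,0.0],[50,0.0,0.0,20.0,0.0,0.0,0.0],[50,0.0,-0.1,20.0,0.0,0.0,0.0]]
```

Request:
move_arm(
  moves=[
    [50,2,9,22,0,0,0],
    [50,2,9,22,0,0,0],
    [50,2,9,22,0,0,0],
    [50,2,8,22,0,0,0],
    [50,0,0,20,0,0,0],
    [50,0,0,20,0,0,0],
    [50,0,0,20,0,0,0],
    [50,0,0,20,0,0,0],
    [50,0,0,0,0,0,0],
    [0,0,0,0,0,0,0],
    [0,0,0,0,0,0,0],
    [0,0,0,0,0,0,0],
  ],
)

```text
t: 43.28
ee_pos: [0.5314, 0.3632, 0.1321]
tool_rot: [[-0.994, 0.107, 0.006], [0.107, 0.994, -0.001], [-0.006, -0.0, -1.0]]
wrist_force: [0.8, -0.8, -0.6]
opening: 0.0134
grasp_force: 59.5
```

Request:
move_arm(
  moves=[
    [0,0,0,0,0,0,0],
    [0,0,0,0,0,0,0],
    [0,0,0,0,0,0,0],
  ],
)

```text
t: 43.53
ee_pos: [0.5314, 0.3633, 0.1321]
tool_rot: [[-0.994, 0.106, 0.007], [0.106, 0.994, -0.001], [-0.007, -0.001, -1.0]]
wrist_force: [0.8, -2.4, 6.6]
opening: 0.0137
grasp_force: 60.3
```

Run:
```python
from h import *
s=r.read_state();p=np.array(s['ee_pos']);print(p,s['tool_rot'],s['opening'],s['wrist_force'])
plan([(p+[0,0,.05],s['tool_rot'],0,3),(p+[0,0,.20],s['tool_rot'],0,5),(led(-.0037,.115,.28),tilt(14),0,16)])
```

```text
[0.5314 0.3633 0.1321] [[-0.9943  0.1065  0.0066]
 [ 0.1065  0.9943 -0.0013]
 [-0.0067 -0.0006 -1.    ]] 0.01367625710702981 [ 0.8255 -2.3658  6.611 ]
[[0,-0.1,0.0,-16.7,0.0,0.0,0.0],[0,-0.1,0.0,-16.6,0.0,0.0,0.0],[0,-0.1,0.0,-16.7,0.0,0.0,0.0],[0,-0.2,0.0,-30.0,0.0,0.0,0.0],[0,-0.2,0.0,-30.0,0.0,0.0,0.0],[0,-0.2,0.0,-30.0,0.0,0.0,0.0],[0,-0.2,-0.1,-30.0,0.0,0.0,0.0],[0,-0.2,0.0,-30.0,0.0,0.0,0.0],[0,-6.5,-25.5,3.3,0.013,0.011,0.083],[0,-8.7,-24.8,3.6,0.013,0.011,0.083],[0,-10.7,-24.0,3.8,0.013,0.01,0.083],[0,-12.7,-22.9,4.0,0.013,0.011,0.083]]
[[0,-14.6,-21.8,4.1,0.013,0.01,0.083],[0,-16.4,-20.4,4.2,0.013,0.01,0.083],[0,-18.1,-18.9,4.3,0.013,0.011,0.083],[0,-19.7,-17.3,4.3,0.013,0.01,0.083],[0,-21.1,-15.5,4.3,0.013,0.011,0.083],[0,-22.3,-13.7,4.3,0.013,0.01,0.083],[0,-23.4,-11.7,4.2,0.013,0.01,0.083],[0,-24.3,-9.7,4.1,0.014,0.011,0.083],[0,-25.1,-7.6,4.0,0.013,0.01,0.083],[0,-25.7,-5.5,3.8,0.014,0.011,0.082],[0,-26.1,-3.3,3.6,0.013,0.01,0.083],[0,-26.3,-1.0,3.3,0.014,0.011,0.082]]
```

Request:
move_arm(
  moves=[
    [0,0,0,-17,0,0,0],
    [0,0,0,-17,0,0,0],
    [0,0,0,-17,0,0,0],
    [0,0,0,-30,0,0,0],
    [0,0,0,-30,0,0,0],
    [0,0,0,-30,0,0,0],
    [0,0,0,-30,0,0,0],
    [0,0,0,-30,0,0,0],
    [0,-7,-25,3,0.013,0.011,0.083],
    [0,-9,-25,4,0.013,0.011,0.083],
    [0,-11,-24,4,0.013,0.01,0.083],
    [0,-13,-23,4,0.013,0.011,0.083],
  ],
)

```text
t: 44.53
ee_pos: [0.5458, 0.259, 0.318]
tool_rot: [[-0.903, 0.426, -0.052], [0.428, 0.903, -0.039], [0.03, -0.058, -0.998]]
wrist_force: [1.2, 0.2, -0.7]
opening: 0.0128
grasp_force: 59.4
```

Request:
move_arm(
  moves=[
    [0,-15,-22,4,0.013,0.01,0.083],
    [0,-16,-20,4,0.013,0.01,0.083],
    [0,-18,-19,4,0.013,0.011,0.083],
    [0,-20,-17,4,0.013,0.01,0.083],
    [0,-21,-16,4,0.013,0.011,0.083],
    [0,-22,-14,4,0.013,0.01,0.083],
    [0,-23,-12,4,0.013,0.01,0.083],
    [0,-24,-10,4,0.014,0.011,0.083],
    [0,-25,-8,4,0.013,0.01,0.083],
    [0,-26,-5,4,0.014,0.011,0.082],
    [0,-26,-3,4,0.013,0.01,0.083],
    [0,-26,-1,3,0.014,0.011,0.082],
  ],
)

```text
t: 45.53
ee_pos: [0.5912, -0.0534, 0.2802]
tool_rot: [[-0.127, 0.962, -0.243], [0.992, 0.123, -0.03], [0.001, -0.245, -0.969]]
wrist_force: [0.7, 0.3, -1.5]
opening: 0.0133
grasp_force: 59.5
```

Request:
move_arm(
  moves=[
    [0,0,0,0,0,0,0],
    [0,0,0,0,0,0,0],
  ],
)

```text
t: 45.7
ee_pos: [0.5911, -0.0538, 0.2796]
tool_rot: [[-0.128, 0.961, -0.244], [0.992, 0.125, -0.03], [0.002, -0.246, -0.969]]
wrist_force: [1.3, 0.7, -1.0]
opening: 0.0132
grasp_force: 59.5
```

Run:
```python
from h import *
rep(.1205);print(r.read_state()['tool_rot'])
plan([(led(-.0037,.117,.19),tilt(14),0,4),(led(-.0037,.117,.13),tilt(14),0,5)])
```

```text
tcp -0.00496991908542869 0.11483718293795461 0.27956598580063263 tilt 14.225680852693841 F [ 1.2503  0.6754 -1.0133] [ 0.0308 -0.295  -0.0327] foot -0.034580174068738374 0.11510717347863945 0.16276108191409433 0.013165393495103407
[[-0.1282  0.9613 -0.2439]
 [ 0.9918  0.1247 -0.0297]
 [ 0.0018 -0.2457 -0.9693]]
[[0,0.5,5.8,21.6,-0.001,-0.001,0.0],[0,0.5,5.8,21.6,-0.001,0.0,0.0],[0,0.5,5.8,21.7,-0.001,-0.001,-0.001],[0,0.6,5.7,21.6,-0.001,0.0,0.0],[0,0.0,2.9,11.7,0.0,0.0,0.0],[0,0.0,2.9,11.6,0.0,0.0,0.0],[0,0.0,2.9,11.7,0.0,0.0,0.0],[0,0.0,2.9,11.6,0.0,0.0,0.0],[0,0.0,2.9,11.7,0.0,0.0,0.0]]
```

Request:
move_arm(
  moves=[
    [0,0.5,6,21.5,-0.001,0,0],
    [0,0.5,6,21.5,-0.001,0,0],
    [0,0.5,6,21.5,-0.001,0,0],
    [0,0.5,6,21.5,-0.001,0,0],
    [0,0,3,11.5,0,0,0],
    [0,0,3,11.5,0,0,0],
    [0,0,3,11.5,0,0,0],
    [0,0,3,11.5,0,0,0],
    [0,0,3,11,0,0,0],
    [0,0,0,0,0,0,0],
    [0,0,0.5,2,0,0,0],
    [0,0,0,0,0,0,0],
  ],
)

```text
t: 46.7
ee_pos: [0.594, -0.0503, 0.1303]
tool_rot: [[-0.13, 0.962, -0.239], [0.991, 0.127, -0.031], [0.0, -0.241, -0.971]]
wrist_force: [0.7, -0.6, -0.7]
opening: 0.0134
grasp_force: 59.4
```

Request:
move_arm(
  moves=[
    [0,0,0.3,1,0,0,0],
    [0,0,0.3,1,0,0,0],
    [0,0,0,0,0,0,0],
  ],
)

```text
t: 46.95
ee_pos: [0.5942, -0.0502, 0.1284]
tool_rot: [[-0.13, 0.962, -0.239], [0.991, 0.127, -0.031], [0.0, -0.241, -0.971]]
wrist_force: [1.0, -0.1, -1.5]
opening: 0.0134
grasp_force: 59.4
```

```bash
python3 -c "
from h import *
rep(.1205)"
```

```text
tcp -0.001517272032100285 0.117952220764037 0.12837813501830686 tilt 13.923750292155248 F [ 0.9573 -0.1008 -1.4714] [ 0.0454 -0.2655  0.0159] foot -0.0305128152916736 0.11798461902580287 0.011418808369335218 0.013394093833177413
```

Request:
move_arm(
  moves=[
    [0,0,-1.2,1.5,0,0,0],
    [0,0,-1.2,1.5,0,0,0],
    [0,0,0,0,0,0,0],
    [0,0,0.3,1,0,0,0],
    [0,0,0,0,0,0,0],
  ],
)

```text
t: 47.37
ee_pos: [0.5908, -0.0505, 0.1245]
tool_rot: [[-0.13, 0.962, -0.239], [0.991, 0.127, -0.031], [0.001, -0.241, -0.97]]
wrist_force: [0.9, 0.5, -1.1]
opening: 0.0131
grasp_force: 59.3
```

```bash
python3 -c "
from h import *
rep(.1205)"
```

```text
tcp -0.004853757203414939 0.11809372175032942 0.12454333317433997 tilt 13.973405744312688 F [ 0.917   0.4613 -1.1315] [ 0.0353 -0.308  -0.0182] foot -0.03395059866875565 0.11815778239695486 0.00760917983010978 0.013111914803779412
```

Request:
move_arm(
  moves=[
    [0,0,0.2,1,0,0,0],
    [0,0,0.2,1,0,0,0],
    [0,0,0,0,0,0,0],
  ],
)

```text
t: 47.62
ee_pos: [0.5911, -0.0504, 0.1239]
tool_rot: [[-0.131, 0.962, -0.238], [0.991, 0.127, -0.031], [0.0, -0.24, -0.971]]
wrist_force: [-0.4, 1.8, 6.7]
opening: 0.0136
grasp_force: 60.4
```

Floor contact; pushing to the rail.

Request:
move_arm(
  moves=[
    [0,0,-0.2,-0.7,0,0,0],
    [0,0,-1.5,0.4,0,0,0],
    [0,0,-1.5,0.4,0,0,0],
    [0,0,-1.5,0.4,0,0,0],
    [0,0,0,0,0,0,0],
    [0,0,0,0,0,0,0],
  ],
)

```text
t: 48.12
ee_pos: [0.5882, -0.0512, 0.1242]
tool_rot: [[-0.13, 0.963, -0.235], [0.991, 0.127, -0.031], [-0.0, -0.237, -0.972]]
wrist_force: [5.3, 1.5, 6.8]
opening: 0.0135
grasp_force: 60.5
```

Request:
move_arm(
  moves=[
    [0,0,-1.5,0.2,0,0,0],
    [0,0,-1.5,0.2,0,0,0],
    [0,0,0,0,0,0,0],
    [0,0,0,0,0,0,0],
  ],
)

```text
t: 48.45
ee_pos: [0.5871, -0.0514, 0.1245]
tool_rot: [[-0.13, 0.964, -0.231], [0.992, 0.126, -0.03], [0.0, -0.233, -0.972]]
wrist_force: [8.7, 1.5, 3.8]
opening: 0.0131
grasp_force: 60.5
```

```bash
python3 -c "
from h import *
rep(.1205)"
```

```text
tcp -0.008698188442936652 0.11768884267240673 0.1245352537658494 tilt 13.472647002164734 F [8.7366 1.4638 3.8282] [ 0.4952 -2.6785 -0.157 ] foot -0.036772024815833866 0.11768783923932806 0.007351262372822756 0.013102229752377941
```

Request:
move_arm(
  moves=[
    [0,0,2.4,0,0.018,0,0],
    [0,0,2.4,0,0.018,0,0],
    [0,0,2.4,0,0.018,0,0],
    [0,0,2.4,0,0.018,0,0],
    [0,0,0,0,0,0,0],
    [0,0,0,0,0,0,0],
  ],
)

```text
t: 48.95
ee_pos: [0.5955, -0.0502, 0.1225]
tool_rot: [[-0.131, 0.944, -0.302], [0.991, 0.124, -0.04], [-0.0, -0.304, -0.953]]
wrist_force: [6.6, 2.3, 9.4]
opening: 0.0131
grasp_force: 61.2
```

```bash
python3 -c "
from h import *
rep(.1205)"
```

```text
tcp -0.00015540506075402863 0.11782375435730666 0.12252193945926204 tilt 17.71879609046253 F [6.5832 2.3098 9.378 ] [ 0.3497 -1.5414 -0.0966] foot -0.036828475093653126 0.11775624381564823 0.00773825571387364 0.01314533045532174
```

Request:
move_arm(
  moves=[
    [0,0,0.5,-1,0,0,0],
    [0,0,0,0,0,0,0],
    [28,0,0,0,0,0,0],
    [28,0,0,0,0,0,0],
    [28,0,0,0,0,0,0],
    [28,0,0,-8,0,0,0],
    [28,0,0,-15,0,0,0],
    [28,0,0,-25,0,0,0],
    [35,0,0,-35,0,0,0],
    [40,0,0,-35,0,0,0],
    [40,0,0,0,0,0,0],
    [40,0,0,0,0,0,0],
  ],
)

```text
t: 49.95
ee_pos: [0.6309, -0.0456, 0.2363]
tool_rot: [[-0.131, 0.944, -0.304], [0.991, 0.124, -0.041], [-0.001, -0.307, -0.952]]
wrist_force: [0.9, -0.2, -0.8]
opening: 0.0343
grasp_force: 0.0
```

Run:
```python
from h import *
s=r.read_state();print(s['ee_pos'])
im=snap('wrist').astype(int)
m=im[20:345,250:257,0].mean(1); b=(m>150).astype(int); e=np.where(np.diff(b))[0]+20
for v in e: p=ray(253,v+.5,.108,s['ee_pos'],s['tool_rot']); print(v,round(float((p-L)@EY),4),b[v-20])
print(plan([(s['ee_pos']+np.array([-.02,.05,.1]),s['tool_rot'],40,3),((.45,.30,.36),down(2.2),40,12)]))
```

```text
[ 0.6309 -0.0456  0.2363]
24 0.2653 1
101 0.1925 0
109 0.185 1
130 0.1654 0
159 0.1376 1
195 0.1014 0
218 0.0767 1
244 0.0467 0
266 0.0189 1
297 -0.0251 0
333 -0.0867 1
[[40,17.3,-14.4,-31.0,-0.001,0.0,0.0],[40,17.4,-14.3,-31.1,-0.001,-0.001,0.0],[40,17.3,-14.3,-31.0,-0.001,0.0,0.0],[40,26.2,-10.2,1.2,-0.025,-0.006,-0.041],[40,26.6,-9.1,0.8,-0.026,-0.006,-0.041],[40,26.9,-8.1,0.4,-0.025,-0.006,-0.041],[40,27.2,-7.0,0.1,-0.025,-0.007,-0.041],[40,27.5,-5.8,-0.3,-0.026,-0.007,-0.041],[40,27.7,-4.7,-0.6,-0.026,-0.006,-0.041],[40,27.9,-3.5,-0.9,-0.025,-0.006,-0.041],[40,28.0,-2.3,-1.2,-0.026,-0.007,-0.041],[40,28.1,-1.2,-1.4,-0.025,-0.006,-0.042]]
[[40,28.1,0.1,-1.6,-0.026,-0.007,-0.041],[40,28.0,1.2,-1.7,-0.025,-0.006,-0.042],[40,27.9,2.5,-1.9,-0.026,-0.007,-0.041]]
(array([0.4501, 0.3   , 0.36  ]), array([[-0.5884,  0.8086,  0.0004],
       [ 0.8086,  0.5884,  0.0002],
       [-0.0001,  0.0004, -1.    ]]))
```

Board 3 spans y = 77–165 mm, clear of board 2, whose edge is at 47 mm. I move clear and do a final check.

Request:
move_arm(
  moves=[
    [40,17,-14,-31,0,0,0],
    [40,17,-14,-31,0,0,0],
    [40,17,-14,-31,0,0,0],
    [40,26,-20,0,-0.025,0,0],
    [40,26,-20,0,-0.025,0,0],
    [40,26,-20,0,-0.025,0,0],
    [40,26,-20,0,-0.025,0,0],
    [40,26,-20,0,-0.025,0,0],
    [40,0,0,0,0,0,0],
    [40,0,0,0,0,0,0],
  ],
)

```text
t: 50.83
ee_pos: [0.4972, 0.1206, 0.3618]
tool_rot: [[-0.133, 0.973, -0.189], [0.991, 0.131, -0.025], [0.0, -0.191, -0.982]]
wrist_force: [0.1, 0.1, -0.8]
opening: 0.0342
grasp_force: 0.0
```

Run:
```python
from h import *
s=r.read_state();print(s['ee_pos'],s['qd'])
for c in('scene','top','wrist'):
    im=snap(c,'end_%s.png'%c); find(c,['handle','tip','jar','tin','pot'])
    for n in('board1_centre','board1_foot'):
      for d in getattr(r,'place_of')(c,n):
        p=toworld(c,d['position'])-L; print(c,n,round(d['score'],2),p@EX,p@EY,p[2])
    if c=='top':
        # blade-front brightness along a line across boards at shoulder height
        ci=r.camera_info(c)
        for h,off in((.055,0),(.108,0)):
            pr=''
            for y in np.arange(-.18,.181,.01):
                P=led(-.0373+.3*h-.006,y,.008+.95*h); q=ci['R']@P+ci['t']; u=ci['fx']*q[0]/q[2]+ci['cx'];v=ci['fy']*q[1]/q[2]+ci['cy']
                pr+=' %d'%im[int(round(v)),int(round(u)),0]
            print(h,pr)
```

```text
[0.4972 0.1206 0.3618] [-0.0362  0.0501  0.0472 -0.0048 -0.0099 -0.0036]
scene handle 0.85 [ 0.4358 -0.169   0.014 ] [197. 191.] []
scene handle 0.73 [ 0.8522 -0.2029  0.0172] [223. 294.] []
scene handle 0.58 [0.3233 0.2589 0.0163] [291. 141.] []
scene tip 0.66 [0.1971 0.3197 0.0171] [292. 118.] []
scene tip 0.63 [ 0.4379 -0.0327  0.0158] [232. 181.] []
scene tip 0.58 [ 0.7651 -0.0952  0.0191] [247. 258.] []
scene jar 0.92 [ 0.7165  0.0708 -0.0021] [288. 234.] []
scene jar 0.65 [ 0.6071 -0.1685  0.0012] [211. 229.] []
scene tin 0.8 [ 0.6631  0.2509 -0.0013] [327. 207.] []
scene tin 0.73 [ 0.6094 -0.1695  0.0012] [211. 230.] []
scene pot 0.61 [ 0.3689 -0.4357  0.0001] [123. 200.] []
scene board1_centre 0.74 -0.01308677967434628 -0.11182466577342452 0.08412708890173251
top handle 0.77 [ 0.8552 -0.2084  0.0158] [302. 121.] []
top handle 0.71 [ 0.4373 -0.1736  0.0207] [299. 230.] []
top handle 0.49 [0.33   0.2576 0.0152] [179. 264.] []
top tip 0.81 [ 0.4437 -0.033   0.0187] [260. 230.] []
top tip 0.58 [ 0.7586 -0.0978  0.0133] [274. 147.] []
top jar 0.84 [0.7198 0.0711 0.0026] [230. 158.
[... 228 characters left out ...]

top board1_foot 0.61 -0.036452042372709 -0.11347814081341998 0.00910866632644953
0.055  168 141 83 85 80 85 78 84 88 85 85 69 29 66 80 83 83 83 81 88 87 83 88 34 59 74 83 81 84 82 82 86 86 83 89 32 141
0.108  168 147 54 178 154 141 86 97 95 167 174 139 16 12 177 139 157 93 80 90 123 167 149 37 19 15 153 137 160 80 94 97 128 170 150 19 64
wrist handle 0.95 [0.3278 0.2573 0.0153]  []
wrist handle 0.85 [ 0.4392 -0.1755  0.0155]  []
wrist handle 0.78 [ 0.8576 -0.2054  0.0143]  []
wrist tip 0.74 [ 0.44   -0.033   0.0184]  []
wrist tip 0.65 [0.1952 0.3192 0.015 ]  []
wrist tip 0.61 [ 0.7632 -0.0939  0.0128]  []
wrist jar 0.56 [ 0.7256  0.0705 -0.0026]  []
wrist tin 0.93 [0.6667 0.252  0.0001]  []
```

Request:
move_arm(
  moves=[
    [40,0,0,0,0,0,0],
    [40,0,0,0,0,0,0],
    [40,0,0,0,0,0,0],
    [40,0,0,0,0,0,0],
  ],
)

```text
t: 52.37
ee_pos: [0.4993, 0.1198, 0.3618]
tool_rot: [[-0.13, 0.973, -0.188], [0.991, 0.128, -0.024], [0.001, -0.19, -0.982]]
wrist_force: [0.1, -0.0, -0.6]
opening: 0.0339
grasp_force: 0.0
```

```bash
python3 -c "
from h import *
print(r.close_job())"
```

```text
the job is handed in; nothing more can be done
None
```

The job is handed in (no verdict was returned): the dowel opened the keeper bar and lies back in its tray, and all three boards lean handle up and side by side on the ledge; board 2 slid about 30 mm when first released, so I re-gripped and re-set it.

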